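# Proof-pull a leaded panel's lug and unload the test jig

### The job

With the panel still clamped, draw the gauge's sprung tab out until its pointer stands level with the brass index, hold it there for two seconds, and ease it all the way home without letting it snap back. Then wind the clamp's handwheel up until its foot is well over a centimetre clear of the panel, put every wooden chock into the steel tray, draw the panel out from under the clamp and, keeping it level, lay it squarely in the middle of the felt board. Leave the jar, the cup and the tin where they are.

Things in the scene. Friction and masses are not known exactly. Their poses are not given: they have to be found in the camera images.
- jig: Test jig fixed to the bench: grey screw clamp and steel pull gauge on an aluminium back rail. Origin on the bench at its middle; z up, x away from the robot, y along panel and gauge. In this frame (mm): back stops 12 high, from x 27 on, at y -210 to -160 and -35 to -5; rail x 72 to 94, 12 high; bench free between; gauge housing x -38 to 8, y 30 to 145, 38 high.
- wheel_grip (a point): Middle of the bare aluminium grip bar on top of the clamp's black handwheel (56 dia). Bar 50 long (x), 14 thick (y), 26 high above the wheel's flat top; this point is 16 above that flat top and 10 below the bar's top, about 152 above the bench when closed. z up; turns and rises with the wheel. Pinch the bar across its 14 mm.
- handwheel (a joint): Turn of the clamp's handwheel (rad): 0 closed, grows counter-clockwise seen from above, stops at 6.2. Stem, foot and wheel rise 16 mm per turn (2.546 mm per rad). It stays where left (friction about 0.06 N m).
- clamp_foot (a point): Middle of the underside of the clamp's steel foot (50 by 28), which bears on the panel's end when closed (12.5 above the bench, 0.5 above the panel). Jig frame, mm: stem axis x 24, y -185; post x 47 to 77, y -203 to -167, 112 high; arm x 5 to 77, y -200 to -170, z 86 to 112. When wound up it stays over the panel's end: draw the panel out towards the robot (jig -x) by 60 before lifting.
- puller (a joint): Pull of the gauge (m): 0 home, stops at 0.09; grows as the tab is drawn along the jig's +y, away from the housing. A spring draws it home: about 2.6 N at 0 rising 1.3 N per 10 mm; let go, it snaps back.
- pull_tab (a point): Grip point on the gauge's black upright pull tab: plate 50 wide (x), 10 thick (y, the pull direction), standing 8 to 54 mm above the bench, this point on its middle 40 mm above the bench; at home 50 mm beyond the end of the gauge housing. Axes as the jig's. Pinch it across its 10 mm (along y).
- pointer (a point): The gauge's black pointer bar on top of the housing, which moves with the tab (153 mm behind it, 40 mm above the bench).
- index: Brass index set beside the slot on top of the gauge housing: a fin 3 thick marking the proof load; its y along the pull, as the jig's. The load is right when the pointer's y in this frame is 0. It is fixed, 30 to 75 mm of pull from home.
- panel: Narrow leaded-glass panel, 66 (x) by 210 (y) by 12 (z), 0.35 kg, lead came edges; origin at the middle of its underside, z up, y along its length. It lies flat on the bench in the jig, its -y end under the clamp foot, its +y end with a small copper lug (look only) at the gauge's hook, which is open towards the robot.
- pad: Fixed felt-covered board, 120 (x) by 250 (y), felt top 10 above the bench; origin at the middle of its underside.
- tray: Fixed open steel tray, outer 120 (x) by 240 (y) by 30 high, walls 5, floor 5; origin at the middle of its underside.
- chock0: Wooden chock, stepped block 40 (x) by 22 (y); 14 high, its +x half (x 0 to 20) 32 high; 50 g; origin at the middle of its underside. Up to four stand in a row on the bench against the panel's near long edge, tall side to the panel, about 54 mm apart; None if absent.
- chock1: Wooden chock, stepped block 40 (x) by 22 (y); 14 high, its +x half (x 0 to 20) 32 high; 50 g; origin at the middle of its underside. Up to four stand in a row on the bench against the panel's near long edge, tall side to the panel, about 54 mm apart; None if absent.
- chock2: Wooden chock, stepped block 40 (x) by 22 (y); 14 high, its +x half (x 0 to 20) 32 high; 50 g; origin at the middle of its underside. Up to four stand in a row on the bench against the panel's near long edge, tall side to the panel, about 54 mm apart; None if absent.
- chock3: Wooden chock, stepped block 40 (x) by 22 (y); 14 high, its +x half (x 0 to 20) 32 high; 50 g; origin at the middle of its underside. Up to four stand in a row on the bench against the panel's near long edge, tall side to the panel, about 54 mm apart; None if absent.
- flux_jar: Glass flux jar with black lid, 52 dia, 70 high, beyond the jig; leave alone.
- cut_cup: Clear plastic cup, 72 dia, 75 high, beyond the jig; leave alone.
- solder_tin: Aluminium tin, 56 dia, 32 high, between tray and pad; leave alone.
Not all that is in view belongs to the job. What is shaped like the chock1 but red is not meant. Several things look just like the panel: the one meant starts farthest to the robot's left.

How it is judged:
By the outcome, as a careful person would: the job done as asked, in the order asked, and still so for the second after the job is handed in, with the robot touching nothing.
Of chock0, chock1, chock2, chock3 only 2 to 4 are there at a start; the rules pass over those that are not, and their reading is None.
At some moment in a run one of chock0, chock1, chock2, chock3 may be knocked a few centimetres aside while the robot is not near it.
It also fails if it takes over 210 s, if anything falls off the work surface, if the arm or the gripper's body presses on something with over 40 N, if the wrist force passes 120 N, or if a joint passes its speed limit or range.

### The arm

A 6-joint arm with a two-finger parallel gripper is mounted at the origin on the work surface. World frame = base frame: x ahead of the robot, y to its left, z up, the work surface at z = 0. Lengths are in m, angles in degrees, forces in N, time in s.
With the tool pointing down it reaches from about 0.3 to 0.75 m from the base axis. Payload 8.5 kg.
Tool frame: the origin (TCP) lies between the finger pads; the fingertips stand 17 mm ahead of it and the grasp point (between the pads) lies 2 mm behind it; z points along the fingers, y is the direction in which the jaws open and shut (so a half turn about z gives the same grasp; the last joint's range is limited). The gripper opens to 85 mm and grips with 20 to 120 N. Pads are 22 mm wide; open, the fingers measure 114 mm over their backs; the gripper's body (76 mm by 85 mm) begins 54 mm behind the grasp point. The pads swing forward as they close: fully open they stand 13 mm farther back than shut.
Start: joints at [-78.742, 21.807, 74.336, -0, 83.858, -12.336], TCP at [0.22, -0.504, 0.248] pointing down, gripper open.
Joint ranges: [-178.18, 178.18], [-50.72, 133.34], [12.68, 142.11], [-81.47, 261.47], [9.98, 163.14], [-165.26, 165.26]. Speed limits (degrees/s): [136.94, 136.94, 180, 180, 180, 180].

### API

Orientations are given as a 3x3 rotation matrix whose columns are the frame's x, y, z axes.
In Python, from rig import readout, eyes, env gives the robot as it stands.
- The arm moves only by the tool arm_command, never from a script. Its argument "rows" is text: rows parted by semicolons, each of 7 numbers parted by spaces: the closure, from 0 (fully open) to 1 (shut), then the shift along the tool's x, y, z in mm, then the turn, a rotation vector about the tool's x, y, z in degrees. In form: grip dx dy dz rx ry rz; .... A call has 1 to 5 rows; each row shifts and turns the commanded pose from where the row before left it, along the tool's axes as they then stand; what a row does not reach is not made up. A row lasts 1/12 s, in which the tool goes at most 41.7 mm and 7.16 degrees, less where a joint would pass 70% of its speed; a pose out of reach is approached as far as the arm can. A call with a gripper value outside its range is refused whole. The fingers move at their own pace and stop on an object; "squeeze" is the grip in N (left out, the last holds). Time passes only in rows, so rows that do not move let the fingers close. It gives the time, the measured TCP pose, the force and the opening at its end, in the units of the state.
- readout.observe(): the state, without advancing time (a new reading comes with each control period).
- eyes.get_image(name): name is "scene" or "top"; returns the picture (384x512x3 uint8, red, green, blue); there is no depth.
- eyes.camera_model(name): a dict with "mtx" (3x3 intrinsics, pixels), "view" (4x4, takes a point from world to camera coordinates). Camera axes: x right, y up, looking along -z (the intrinsics and any distortion apply to the point x, -y, -z); pixel columns grow to the right and rows downward; lengths in m; the calibration is good to about 2 mm. A picture is of the moment at which its call begins. camera_model takes no time and is no camera call.
- env.close_job(): hands the job in, once; it reports no verdict.
The state is a dict: "time_s": time; "q": joint angles; "qvel": joint speeds; "joint_efforts": joint torques, N m; "position": TCP position; "tool_rot": TCP orientation; "ft_force": force on the tool from outside, world axes, zero at the start; "wrist_torque": the same for the moment, N m; "grip_width": finger opening in m.
Only numpy, scipy, OpenCV 4.12 (cv2) and the standard library are available. Lean on these libraries where they do the work, as an engineer would, in place of code of your own. Each camera call takes 0.05 s, during which the arm holds its last target. There are 200 camera calls.

## Working session

There is one attempt and no reset: what is moved stays moved. The work goes in short steps, Python scripts to look and compute and a tool call to move; the robot and the scene stay as the last step left them, time stands still between calls to the robot, and variables do not carry over. Pictures are saved under pics/ and viewed, about 12 in all and at most 16, crops included, and the job is handed in when it is done.

Besides the shell and the picture viewer there is one more tool, called in YAML: its name, and indented under it one key for each argument. arm_command: Moves the arm, as the interface text tells. Its arguments: {"type":"object","properties":{"rows":{"type":"string"},"squeeze":{"type":"number"}},"required":["rows"]}

```bash
ls; mkdir -p pics; cat > h.py <<'E'
import numpy as np, cv2
from rig import readout, eyes, env
def cam(n):
    m=eyes.camera_model(n); return np.array(m["mtx"]),np.array(m["view"]),m
def ray(n,px):
    K,V,_=cam(n); d=np.linalg.inv(K)@np.array([px[0],px[1],1.]); d=np.array([d[0],-d[1],-d[2]])
    R=V[:3,:3]; return -R.T@V[:3,3], R.T@d
def onz(n,px,z):
    o,d=ray(n,px); return o+d*(z-o[2])/d[2]
def proj(n,p):
    K,V,_=cam(n); c=V[:3,:3]@np.array(p)+V[:3,3]; u=K@np.array([c[0],-c[1],-c[2]]); return u[:2]/u[2]
def two(p1,p2,n1="scene",n2="top"):
    o1,d1=ray(n1,p1);o2,d2=ray(n2,p2)
    s=np.linalg.lstsq(np.stack([d1,-d2],1),o2-o1,rcond=None)[0]
    a,b=o1+s[0]*d1,o2+s[1]*d2; return (a+b)/2,np.linalg.norm(a-b)
def shot(n,f):
    im=np.array(eyes.get_image(n)); cv2.imwrite(f,im[:,:,::-1]); return im
E
python3 - <<'E'
from h import *
for n in("scene","top"):
    shot(n,f"pics/{n}0.png"); print(cam(n)[2])
s=readout.observe(); print(s)
a=[cv2.resize(cv2.imread(f"pics/{n}0.png"),(800,600),interpolation=cv2.INTER_CUBIC) for n in("scene","top")]
for n,i in zip(("scene","top"),a): cv2.imwrite(f"pics/{n}0b.png",i)
E
```

```text
pics
{'mtx': array([[403.82421792,   0.        , 253.24219464],
       [  0.        , 403.82421792, 191.3794516 ],
       [  0.        ,   0.        ,   1.        ]]), 'view': array([[ 0.87640148,  0.48145066,  0.01121209, -0.48598388],
       [-0.31859946,  0.56218471,  0.76317936,  0.14371609],
       [ 0.36112994, -0.67242369,  0.64608943, -1.27684847],
       [ 0.        ,  0.        ,  0.        ,  1.        ]])}
{'mtx': array([[400.65621809,   0.        , 257.00930094],
       [  0.        , 400.65621809, 192.7147866 ],
       [  0.        ,   0.        ,   1.        ]]), 'view': array([[-0.02633221, -0.99930629,  0.02633542, -0.07324099],
       [ 0.98756161, -0.02191954,  0.15569714, -0.58717906],
       [-0.15501187,  0.0301077 ,  0.98745372, -0.93018241],
       [ 0.        ,  0.        ,  0.        ,  1.        ]])}
{'time_s': 0.1, 'q': array([-7.87417544e+01,  2.18361798e+01,  7.43786797e+01, -5.14896364e-04,
        8.38569343e+01, -1.23370122e+01]), 'qvel': array([-0.0949666 , -0.08691409, -0.26323174, -0.08052855, -0.03733578,
       -0.05618382]), 'joint_efforts': array([ 3.53717995e-03, -4.49221766e+01, -2.31655401e+01, -1.61091161e-04,
        3.69878500e-03,  1.86187424e-05]), 'position': array([ 0.22008846, -0.50378912,  0.2477926 ]), 'tool_rot': array([[ 9.16395508e-01,  4.00273917e-01, -2.53395504e-04],
       [ 4.00273913e-01, -9.16394723e-01,  1.22718143e-03],
       [ 2.58998414e-04, -1.22601116e-03, -9.99999215e-01]]), 'ft_force': array([0.4793015 , 0.76888466, 0.32133882]), 'wrist_torque': array([-0.00615411, -0.06035877,  0.06300819]), 'grip_width': 0.08542444443268618}
```

View pics/scene0b.png

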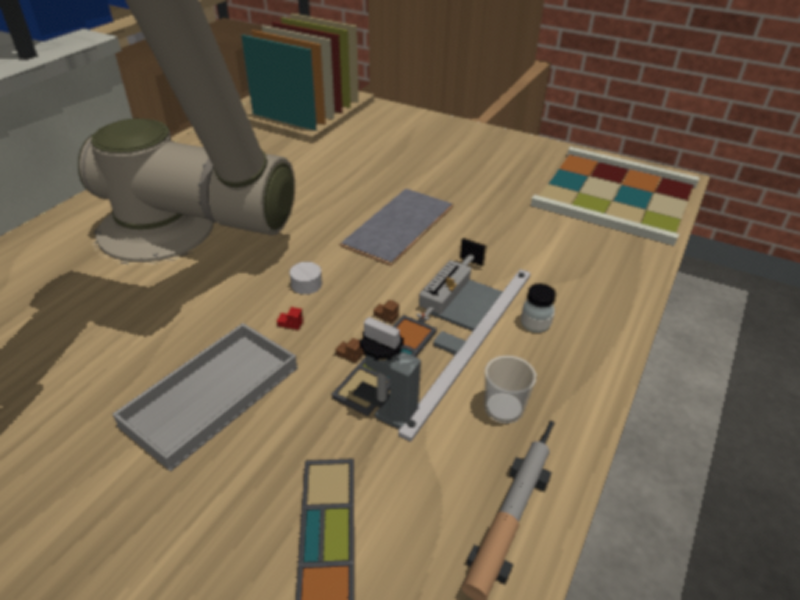

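View pics/top0b.png

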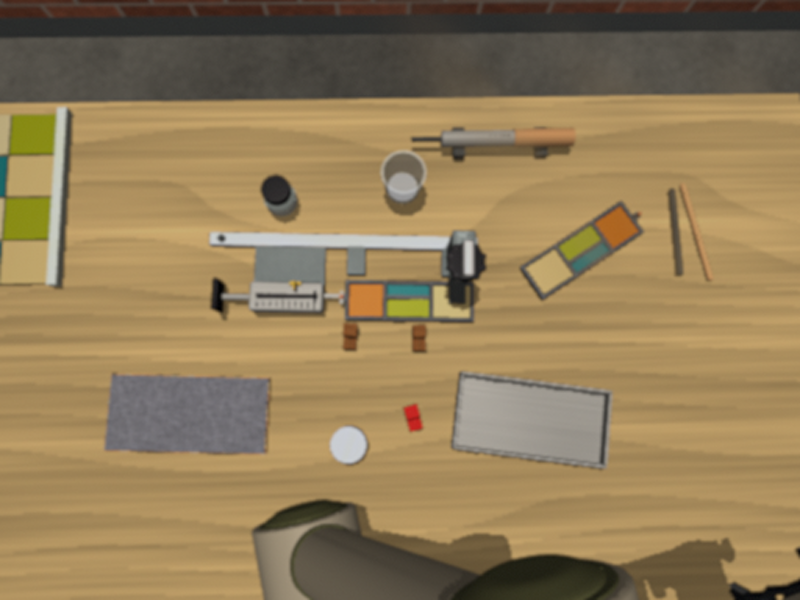

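Scene: the jig is in the middle, with 2 chocks at about (350,337) and (418,338) in the top view. The tray is lower right, the felt board lower left and a red decoy is nearby. Next, a close crop.

```bash
python3 - <<'E'
import cv2,numpy as np
i=cv2.imread("pics/top0.png")[140:230,128:318]
i=cv2.resize(i,None,fx=4.2,fy=4.2,interpolation=cv2.INTER_CUBIC)
for k in range(0,190,10): 
    cv2.putText(i,str(128+k),(int(k*4.2),8),0,.3,(0,0,255)); cv2.line(i,(int(k*4.2),10),(int(k*4.2),14),(0,0,255))
for k in range(0,90,10): cv2.putText(i,str(140+k),(0,int(k*4.2)+4),0,.3,(0,0,255))
cv2.imwrite("pics/c1.png",i)
E
```

```text
(no output)
```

View pics/c1.png

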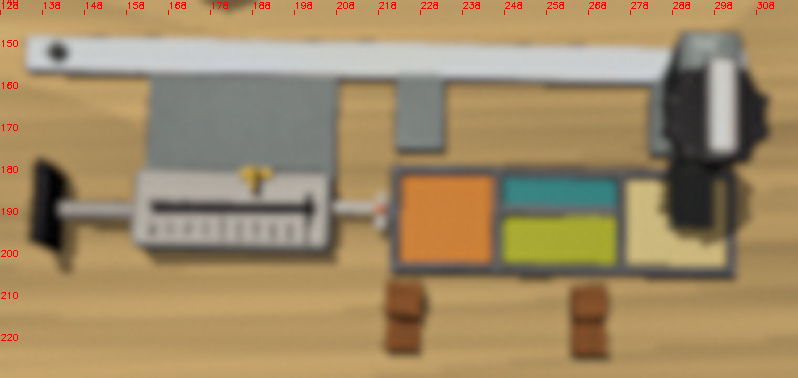

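```bash
python3 - <<'E'
from h import *
np.set_printoptions(precision=4,suppress=True)
for n in("scene","top"): print(n,ray(n,(0,0))[0])
def c(x,y,z): return onz("top",(128+x/4.2,140+y/4.2),z)
for nm,x,y,z in [("rail L far",28,38,.012),("rail L near",28,72,.012),("rail R near",665,83,.012),("rail R far",665,50,.012),("pLF",392,168,.012),("pLN",392,272,.012),("pRN",735,277,.012),("pRF",735,172,.012),("hLF",140,171,.038),("hRF",336,172,.038),("hRN",331,249,.038),("hLN",134,246,.038),("pointer",308,207,.04),("index",258,185,.04),("tabtopF",40,160,.054),("tabtopN",40,245,.054),("ch1F",405,282,.032),("ch1N",403,354,.014),("ch3F",588,285,.032),("ch3N",590,357,.014),("gripF",721,58,.162),("gripN",721,151,.162)]:
    print(nm,c(x,y,z)*1000)
t=lambda x,y,z: onz("top",(x*.64,y*.64),z)*1000
for nm,p,z in [("pad",[(111,373),(270,377),(268,452),(106,450)],.01),("tray",[(461,373),(610,391),(605,467),(453,449)],.03),("red",[(413,418)],.02),("tin",[(348,445)],.032)]:
    q=np.array([t(x,y,z) for x,y in p]); print(nm,q[:,:2].round().tolist(),q.mean(0))
E
```

```text
scene [ 0.9328 -0.7054  0.7207]
top [ 0.4338 -0.0581  1.0119]
rail L far [710.346 220.537  12.   ]
rail L near [689.1362 220.0953  12.    ]
rail R near [ 674.6045 -166.0363   12.    ]
rail R far [ 695.3328 -166.8195   12.    ]
pLF [625.3293   1.0099  12.    ]
pLN [562.1107   1.8005  12.    ]
pRN [ 554.3589 -203.6456   12.    ]
pRF [ 618.4341 -206.4847   12.    ]
hLF [621.7006 146.6152  38.    ]
hRF [618.659   32.2956  38.    ]
hRN [573.0904  35.5349  38.    ]
hLN [577.4331 149.6087  38.    ]
pointer [597.8554  48.5496  40.    ]
index [611.5262  77.595   40.    ]
tabtopF [626.2736 200.4816  54.    ]
tabtopN [576.8534 199.5064  54.    ]
ch1F [553.4735  -6.9122  32.    ]
ch1N [512.8047  -4.2036  14.    ]
ch3F [ 549.2206 -114.0189   32.    ]
ch3N [ 508.3339 -114.9182   14.    ]
gripF [ 651.2387 -179.5752  162.    ]
gripN [ 601.904  -177.4536  162.    ]
pad [[487.0, 371.0], [474.0, 123.0], [359.0, 125.0], [369.0, 374.0]] [422.0254 248.2609  10.    ]
tray [[472.0, -178.0], [438.0, -411.0], [323.0, -394.0], [356.0, -161.0]] [ 397.3801 -285.8999   30.    ]
red [[405.0, -101.0]] [ 404.615  -101.2515   20.    ]
tin [[367.0, -0.0]] [367.1477  -0.2914  32.    ]
```

```bash
cat >> h.py <<'E'
from scipy.spatial.transform import Rotation as Ro
import sys
def plan(xyz,psi,grip,step=41,ts=7.1):
    """rows from measured pose to tool-down pose (mm, tool x heading psi deg)"""
    s=readout.observe(); R=np.array(s["tool_rot"]); p=np.array(s["position"])*1000
    c,n=np.cos(np.radians(psi)),np.sin(np.radians(psi))
    T=np.array([[c,n,0],[n,-c,0],[0,0,-1.]])
    rv=Ro.from_matrix(R.T@T).as_rotvec(degrees=True)
    d=np.array(xyz)-p
    k=int(np.ceil(max(np.linalg.norm(d)/step,np.linalg.norm(rv)/ts,1)))
    print("t",round(s["time_s"],2),"pos",p.round(1),"d",d.round(1),"rv",rv.round(2),"F",np.round(s["ft_force"],1),"w",round(s["grip_width"]*1000,1))
    for i in range(k):
        sh=R.T@(d/k); print(grip,*sh.round(1),*(rv/k).round(2),end="; " if (i+1)%5 else "\n")
        R=R@Ro.from_rotvec(rv/k,degrees=True).as_matrix()
    print()
E
cat > p.sh <<'E'
python3 -c "from h import *; plan([$1,$2,$3],$4,$5,${6:-41})"
E
bash p.sh 601 200 200 -2.1 0.45
```

```text
t 0.1 pos [ 220.1 -503.8  247.8] d [380.9 703.8 -47.8] rv [-0.07  0.   25.7 ] F [0.5 0.8 0.3] w 85.4
0.45 31.5 -24.6 2.4 -0.0 0.0 1.28; 0.45 31.0 -25.3 2.4 -0.0 0.0 1.28; 0.45 30.4 -26.0 2.4 -0.0 0.0 1.28; 0.45 29.8 -26.7 2.4 -0.0 0.0 1.28; 0.45 29.2 -27.3 2.4 -0.0 0.0 1.28
0.45 28.6 -28.0 2.4 -0.0 0.0 1.28; 0.45 28.0 -28.6 2.4 -0.0 0.0 1.28; 0.45 27.3 -29.2 2.4 -0.0 0.0 1.28; 0.45 26.6 -29.9 2.4 -0.0 0.0 1.28; 0.45 26.0 -30.4 2.4 -0.0 0.0 1.28
0.45 25.3 -31.0 2.4 -0.0 0.0 1.28; 0.45 24.6 -31.6 2.4 -0.0 0.0 1.28; 0.45 23.9 -32.1 2.4 -0.0 0.0 1.28; 0.45 23.1 -32.6 2.4 -0.0 0.0 1.28; 0.45 22.4 -33.2 2.4 -0.0 0.0 1.28
0.45 21.6 -33.7 2.4 -0.0 0.0 1.28; 0.45 20.9 -34.1 2.4 -0.0 0.0 1.28; 0.45 20.1 -34.6 2.4 -0.0 0.0 1.28; 0.45 19.3 -35.0 2.4 -0.0 0.0 1.28; 0.45 18.5 -35.5 2.4 -0.0 0.0 1.28
```

arm_command:
  rows: "0.45 31.5 -24.6 2.4 0 0 1.28; 0.45 31 -25.3 2.4 0 0 1.28; 0.45 30.4 -26 2.4 0 0 1.28; 0.45 29.8 -26.7 2.4 0 0 1.28; 0.45 29.2 -27.3 2.4 0 0 1.28"
  squeeze: 60

```text
time_s: 0.52
position: [0.3157, -0.3263, 0.236]
tool_rot: [[0.956, 0.294, -0.0], [0.294, -0.956, 0.001], [-0.0, -0.001, -1.0]]
ft_force: [0.3, -0.4, 0.2]
grip_width: 0.0468
```

arm_command:
  rows: "0.45 28.6 -28 2.4 0 0 1.28; 0.45 28 -28.6 2.4 0 0 1.28; 0.45 27.3 -29.2 2.4 0 0 1.28; 0.45 26.6 -29.9 2.4 0 0 1.28; 0.45 26 -30.4 2.4 0 0 1.28"

```text
time_s: 0.93
position: [0.4109, -0.1503, 0.2242]
tool_rot: [[0.983, 0.186, -0.0], [0.186, -0.983, 0.0], [-0.0, -0.0, -1.0]]
ft_force: [0.3, -0.5, -0.1]
grip_width: 0.047
```

arm_command:
  rows: "0.45 25.3 -31 2.4 0 0 1.28; 0.45 24.6 -31.6 2.4 0 0 1.28; 0.45 23.9 -32.1 2.4 0 0 1.28; 0.45 23.1 -32.6 2.4 0 0 1.28; 0.45 22.4 -33.2 2.4 0 0 1.28"

```text
time_s: 1.35
position: [0.5061, 0.0259, 0.212]
tool_rot: [[0.997, 0.076, -0.0], [0.076, -0.997, 0.0], [-0.0, -0.0, -1.0]]
ft_force: [0.5, -0.5, 0.3]
grip_width: 0.0468
```

arm_command:
  rows: "0.45 21.6 -33.7 2.4 0 0 1.28; 0.45 20.9 -34.1 2.4 0 0 1.28; 0.45 20.1 -34.6 2.4 0 0 1.28; 0.45 19.3 -35 2.4 0 0 1.28; 0.45 18.5 -35.5 2.4 0 0 1.28"

```text
time_s: 1.77
position: [0.6009, 0.202, 0.1998]
tool_rot: [[0.999, -0.036, -0.001], [-0.036, -0.999, -0.0], [-0.001, 0.0, -1.0]]
ft_force: [1.9, -1.2, 0.5]
grip_width: 0.0466
```

arm_command:
  rows: "0.45 0 0 0 0 0 0; 0.45 0 0 0 0 0 0; 0.45 0 0 0 0 0 0"

```text
time_s: 2.02
position: [0.6002, 0.1996, 0.1998]
tool_rot: [[0.999, -0.035, -0.001], [-0.035, -0.999, -0.0], [-0.001, 0.001, -1.0]]
ft_force: [0.4, 0.1, 0.5]
grip_width: 0.0469
```

```bash
bash p.sh 601 200 47 -2.1 0.45; python3 - <<'E'
from h import *
shot("scene","pics/s1.png"); shot("top","pics/t1.png")
a=cv2.imread("pics/scene0.png")[140:260,205:365]; a=cv2.resize(a,None,fx=4.8,fy=4.8,interpolation=cv2.INTER_CUBIC)
for k in range(0,160,10): cv2.putText(a,str(205+k),(int(k*4.8),8),0,.3,(0,0,255))
for k in range(0,120,10): cv2.putText(a,str(140+k),(0,int(k*4.8)+4),0,.3,(0,0,255))
cv2.imwrite("pics/c2.png",a)
E
```

```text
t 2.02 pos [600.2 199.6 199.8] d [   0.8    0.4 -152.8] rv [0.03 0.07 0.12] F [0.4 0.1 0.5] w 46.9
0.45 0.2 -0.1 38.2 0.01 0.02 0.03; 0.45 0.2 -0.1 38.2 0.01 0.02 0.03; 0.45 0.2 -0.1 38.2 0.01 0.02 0.03; 0.45 0.2 -0.1 38.2 0.01 0.02 0.03;
```

View pics/c2.png

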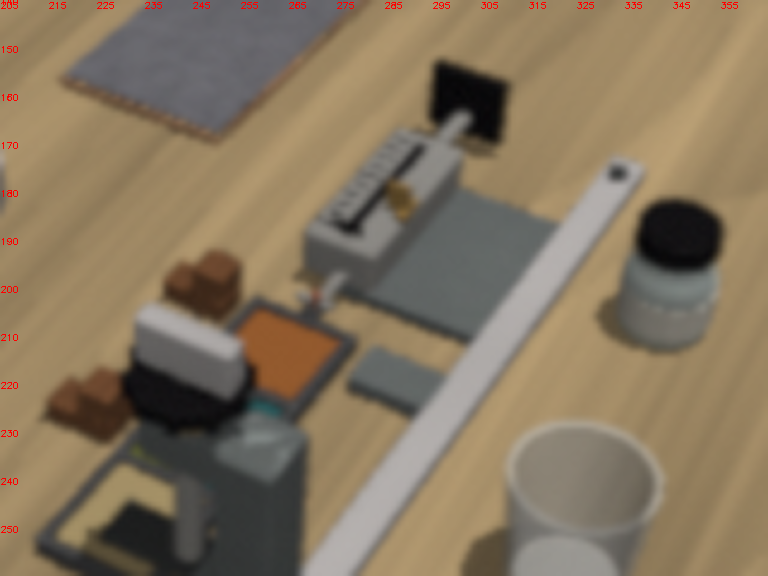

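The scene crop shows the tab at about (300,160), its rod, the brass index at (288,181) and the pointer near (277,187). I'm going down on the tab.

arm_command:
  rows: "0.45 0.8 -0.4 40 0 0 0; 0.45 0 0 40 0 0 0; 0.45 0 0 40 0 0 0; 0.45 0 0 20 0 0 0; 0.45 0 0 8 0 0 0"

```text
time_s: 2.53
position: [0.5996, 0.1988, 0.0492]
tool_rot: [[0.999, -0.037, -0.006], [-0.037, -0.999, -0.001], [-0.006, 0.001, -1.0]]
ft_force: [0.2, -0.1, -0.4]
grip_width: 0.0469
```

arm_command:
  rows: "0.45 0 0 4 0 0 0; 0.45 0 0 0 0 0 0; 0.65 0 0 0 0 0 0; 0.75 0 0 0 0 0 0; 0.8 0 0 0 0 0 0"

```text
time_s: 2.95
position: [0.6019, 0.2003, 0.0498]
tool_rot: [[0.999, -0.035, 0.002], [-0.035, -0.999, 0.0], [0.002, -0.0, -1.0]]
ft_force: [0.5, 0.6, -0.3]
grip_width: 0.0176
```

arm_command:
  rows: "1 0 0 0 0 0 0; 1 0 0 0 0 0 0; 1 0 0 0 0 0 0; 1 0 0 0 0 0 0; 1 0 0 0 0 0 0"

```text
time_s: 3.37
position: [0.602, 0.2028, 0.05]
tool_rot: [[0.999, -0.035, 0.004], [-0.035, -0.999, 0.004], [0.004, -0.004, -1.0]]
ft_force: [0.1, 12.5, 4.0]
grip_width: 0.0086
```

arm_command:
  rows: "1 0 -3 0 0 0 0; 1 0 -3 0 0 0 0; 1 0 -5 0 0 0 0; 1 0 -5 0 0 0 0; 1 0 -5 0 0 0 0"

```text
time_s: 3.78
position: [0.6027, 0.2207, 0.05]
tool_rot: [[0.999, -0.035, 0.002], [-0.035, -0.999, -0.001], [0.002, 0.001, -1.0]]
ft_force: [-1.9, -6.0, 7.0]
grip_width: 0.0086
```

arm_command:
  rows: "1 0 -5 0 0 0 0; 1 0 -3 0 0 0 0; 1 0 0 0 0 0 0; 1 0 0 0 0 0 0; 1 0 0 0 0 0 0"

```text
time_s: 4.2
position: [0.603, 0.2284, 0.05]
tool_rot: [[0.999, -0.035, 0.002], [-0.035, -0.999, -0.001], [0.002, 0.001, -1.0]]
ft_force: [-2.4, -5.5, 6.6]
grip_width: 0.0089
```

```bash
python3 - <<'E'
from h import *
shot("scene","pics/s2.png"); shot("top","pics/t2.png")
def cr(f,x,y,w,h,s):
    a=cv2.imread(f)[y:y+h,x:x+w]; a=cv2.resize(a,None,fx=s,fy=s,interpolation=cv2.INTER_CUBIC)
    for k in range(0,w,5): cv2.putText(a,str(x+k),(int(k*s),8),0,.3,(0,0,255))
    for k in range(0,h,5): cv2.putText(a,str(y+k),(0,int(k*s)+4),0,.3,(0,0,255))
    return a
A=cr("pics/t2.png",150,170,70,34,11); B=cr("pics/s2.png",265,160,50,40,8)
C=cr("pics/scene0.png",265,160,50,40,8)[:,:370]; B=B[:,:400]
cv2.imwrite("pics/c3.png",np.vstack([A[:264+0],np.hstack([B,C])]))
E
bash p.sh 601 200 47 -2.1 1 | head -1
```

```text
t 4.3 pos [603.  228.4  50. ] d [ -2.  -28.4  -3. ] rv [ 0.08 -0.13  0.08] F [-0.5 -5.4  6.1] w 8.9
```

View pics/c3.png

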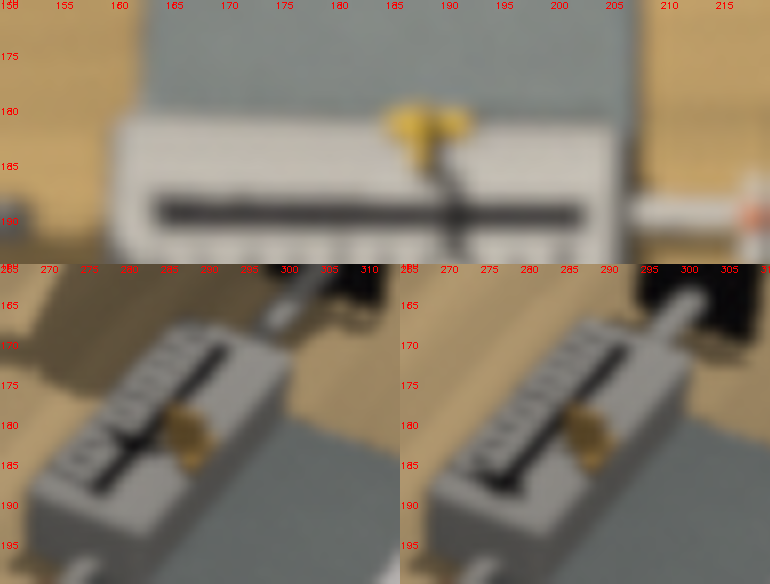

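The pointer is at about x=191.0 in the top view and the index fin at about 187.4. That leaves about 8 mm to go, so I'll pull further and then measure numerically.

arm_command:
  rows: "1 0 -3 0 0 0 0; 1 0 -2 0 0 0 0; 1 0 -2 0 0 0 0; 1 0 0 0 0 0 0; 1 0 0 0 0 0 0"

```text
time_s: 4.72
position: [0.6033, 0.2353, 0.05]
tool_rot: [[0.999, -0.035, 0.002], [-0.035, -0.999, -0.002], [0.002, 0.002, -1.0]]
ft_force: [-1.1, -5.7, 6.6]
grip_width: 0.0087
```

```bash
python3 - <<'E'
from h import *
T=shot("top","pics/t3.png").astype(int); S=shot("scene","pics/s3.png").astype(int)
np.set_printoptions(linewidth=200)
for r in range(180,197): print(r, "R-B",(T[r,180:200,0]-T[r,180:200,2]).tolist(), "R",T[r,180:200,0].tolist())
def cr(f,x,y,w,h,s):
    a=cv2.imread(f)[y:y+h,x:x+w]; a=cv2.resize(a,None,fx=s,fy=s,interpolation=cv2.INTER_CUBIC)
    for k in range(0,w,5): cv2.putText(a,str(x+k),(int(k*s),8),0,.3,(0,0,255))
    for k in range(0,h,5): cv2.putText(a,str(y+k),(0,int(k*s)+4),0,.3,(0,0,255))
    return a
ya=np.array([.0366,.9993,0]); xa=np.array([.9993,-.0366,0])
p0=onz("top",(188.0,189.5),.04); print(p0*1000)
for a in (-.01,0,.01,.02): print(a,proj("scene",p0+a*xa),proj("scene",p0+a*xa+[0,0,.01]),proj("top",p0+a*xa),proj("top",p0+a*xa+[0,0,.01]))
cv2.imwrite("pics/c4.png",np.hstack([cr("pics/t3.png",172,172,34,34,11.5),cr("pics/s3.png",268,165,34,34,11.5)]))
E
bash p.sh 601 200 47 -2.1 1 | head -1
```

```text
180 R-B [6, 6, 5, 9, 27, 64, 95, 105, 94, 79, 85, 85, 58, 20, 4, 3, 3, 2, 3, 2] R [138, 137, 137, 139, 151, 174, 191, 192, 173, 162, 178, 183, 161, 132, 124, 127, 128, 128, 129, 128]
181 R-B [13, 13, 12, 16, 35, 75, 115, 130, 114, 96, 107, 108, 73, 29, 12, 11, 11, 10, 11, 11] R [167, 167, 167, 166, 175, 189, 201, 199, 171, 150, 172, 188, 174, 154, 152, 155, 156, 154, 155, 155]
182 R-B [16, 16, 15, 17, 29, 52, 84, 111, 106, 74, 67, 69, 49, 24, 15, 15, 15, 14, 15, 15] R [185, 185, 184, 185, 185, 184, 188, 189, 162, 128, 145, 170, 174, 172, 178, 181, 182, 180, 181, 180]
183 R-B [16, 15, 15, 16, 18, 27, 50, 83, 90, 46, 23, 26, 24, 17, 16, 16, 15, 16, 16, 17] R [189, 188, 188, 189, 186, 184, 187, 188, 159, 122, 139, 169, 181, 184, 188, 190, 189, 190, 190, 191]
184 R-B [16, 16, 16, 15, 15, 17, 34, 63, 75, 34, 12, 15, 17, 15, 15, 16, 17, 17, 17, 17] R [190, 190, 191, 190, 189, 189, 192, 186, 152, 121, 148, 181, 191, 191, 192, 192, 193, 193, 194, 193]
185 R-B [16, 16, 16, 16, 15, 16, 24, 38, 45, 23, 13, 15, 17, 16, 16, 16, 16, 17, 17, 17] R [192, 192, 192, 192, 192, 193, 190, 169, 127, 113, 
[... 1979 characters left out ...]
15] R [171, 170, 184, 183, 170, 169, 184, 187, 176, 177, 187, 185, 167, 168, 185, 184, 167, 167, 185, 184]
[598.03795427  81.07983422  40.        ]
-0.01 [278.74050343 179.30987251] [278.93372218 176.40276096] [187.84809992 193.5353406 ] [187.2525213  192.90027059]
0 [282.01135904 180.52343633] [282.22477685 177.61321715] [188.  189.5] [187.40692282 188.82491607]
0.01 [285.3054416  181.74561789] [285.53934181 178.83232047] [188.15141769 185.47747428] [187.56082903 184.76263489]
0.02 [288.62299938 182.97650931] [288.87766987 180.06016391] [188.3023553  181.46770248] [187.71424231 180.71336424]
t 4.82 pos [603.3 235.2  50. ] d [ -2.3 -35.2  -3. ] rv [ 0.09 -0.12  0.08] F [-1.3 -6.3  6.6] w 8.8
```

View pics/c4.png

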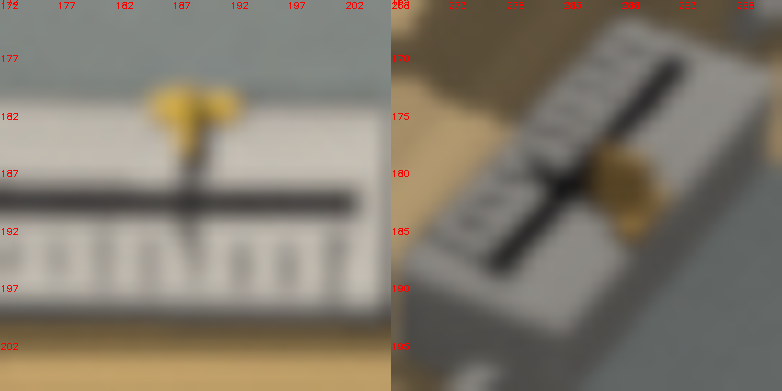

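```bash
python3 - <<'E'
from h import *
S=cv2.imread("pics/s3.png")[:,:,::-1].astype(int)
print("cols",list(range(278,295)))
for r in range(173,190): print(r,"R-B",(S[r,278:295,0]-S[r,278:295,2]).tolist(),"R",S[r,278:295,0].tolist())
# predicted fin outline for index aligned with pointer pos y0
ya=np.array([.0366,.9993,0]); xa=np.array([.9993,-.0366,0])
p0=onz("top",(187.95,190.5),.041); p0[2]=0
for z in(.038,.053):
  for a in(.006,.012,.018):
    for b in(-.0015,.0015): print(z,a,b,proj("scene",p0+a*xa+b*ya+[0,0,z]).round(1),proj("top",p0+a*xa+b*ya+[0,0,z]).round(1))
E
```

```text
cols [278, 279, 280, 281, 282, 283, 284, 285, 286, 287, 288, 289, 290, 291, 292, 293, 294]
173 R-B [35, 32, 24, 15, 10, 7, 7, 6, 6, 6, 5, 3, 2, 4, 6, 7, 7] R [94, 93, 98, 111, 124, 127, 128, 128, 123, 119, 103, 67, 48, 78, 115, 135, 142]
174 R-B [33, 25, 15, 8, 7, 6, 6, 7, 6, 5, 3, 2, 3, 5, 6, 7, 7] R [95, 95, 108, 121, 121, 118, 123, 130, 125, 105, 71, 51, 69, 105, 132, 141, 142]
175 R-B [33, 17, 9, 7, 6, 6, 7, 7, 6, 4, 2, 3, 5, 6, 8, 7, 7] R [111, 105, 113, 122, 123, 122, 121, 121, 109, 75, 52, 73, 106, 130, 141, 142, 141]
176 R-B [34, 14, 7, 6, 6, 7, 7, 8, 10, 9, 7, 7, 7, 8, 8, 7, 8] R [136, 121, 115, 111, 112, 118, 121, 111, 87, 62, 76, 108, 131, 141, 142, 141, 142]
177 R-B [23, 10, 7, 7, 6, 7, 6, 14, 29, 30, 22, 17, 13, 8, 7, 8, 7] R [135, 122, 121, 124, 123, 115, 102, 91, 86, 88, 108, 131, 140, 141, 140, 141, 141]
178 R-B [11, 7, 5, 6, 6, 6, 7, 24, 47, 51, 47, 40, 24, 12, 8, 8, 8] R [130, 114, 104, 111, 120, 107, 80, 73, 92, 106, 121, 134, 137, 138, 140, 141, 138]
179 R-B [7, 6, 4, 4, 4, 4, 6, 28, 46, 51, 53, 49, 33, 17, 9, 7, 7] R [121, 108, 82, 78, 88, 76, 52, 60, 84, 94, 102
[... 1345 characters left out ...]
7, 7, 8, 7, 7, 7, 7, 7, 5, 5, 4, 3, 1, -2, -2, -3] R [119, 133, 140, 141, 140, 139, 139, 133, 118, 98, 83, 79, 79, 82, 88, 95, 97]
0.038 0.006 -0.0015 [282.8 181.8] [188.8 188.3]
0.038 0.006 0.0015 [283.3 181.2] [187.6 188.3]
0.038 0.012 -0.0015 [284.8 182.6] [188.9 185.9]
0.038 0.012 0.0015 [285.3 182. ] [187.7 185.9]
0.038 0.018 -0.0015 [286.8 183.3] [189.  183.5]
0.038 0.018 0.0015 [287.3 182.7] [187.8 183.5]
0.053 0.006 -0.0015 [283.1 177.5] [188.  187.3]
0.053 0.006 0.0015 [283.6 176.9] [186.7 187.2]
0.053 0.012 -0.0015 [285.1 178.2] [188.  184.8]
0.053 0.012 0.0015 [285.6 177.6] [186.8 184.8]
0.053 0.018 -0.0015 [287.1 178.9] [188.1 182.4]
0.053 0.018 0.0015 [287.6 178.3] [186.9 182.4]
```

Top and scene readings put the pointer about 0.3–1.5 mm short. I'll add 0.8 mm and hold for 2.5 s.

arm_command:
  rows: "1 0 -0.8 0 0 0 0; 1 0 0 0 0 0 0; 1 0 0 0 0 0 0; 1 0 0 0 0 0 0; 1 0 0 0 0 0 0"

```text
time_s: 5.23
position: [0.6033, 0.2359, 0.05]
tool_rot: [[0.999, -0.035, 0.002], [-0.035, -0.999, -0.002], [0.002, 0.002, -1.0]]
ft_force: [-1.7, -6.8, 6.4]
grip_width: 0.0087
```

arm_command:
  rows: "1 0 0 0 0 0 0; 1 0 0 0 0 0 0; 1 0 0 0 0 0 0; 1 0 0 0 0 0 0; 1 0 0 0 0 0 0"

```text
time_s: 5.65
position: [0.6033, 0.236, 0.05]
tool_rot: [[0.999, -0.035, 0.002], [-0.035, -0.999, -0.002], [0.002, 0.002, -1.0]]
ft_force: [-0.5, -6.3, 5.7]
grip_width: 0.0085
```

arm_command:
  rows: "1 0 0 0 0 0 0; 1 0 0 0 0 0 0; 1 0 0 0 0 0 0; 1 0 0 0 0 0 0; 1 0 0 0 0 0 0"

```text
time_s: 6.07
position: [0.6033, 0.2359, 0.05]
tool_rot: [[0.999, -0.035, 0.002], [-0.035, -0.999, -0.002], [0.002, 0.002, -1.0]]
ft_force: [-1.2, -5.8, 6.7]
grip_width: 0.0084
```

arm_command:
  rows: "1 0 0 0 0 0 0; 1 0 0 0 0 0 0; 1 0 0 0 0 0 0; 1 0 0 0 0 0 0; 1 0 0 0 0 0 0"

```text
time_s: 6.48
position: [0.6033, 0.2359, 0.05]
tool_rot: [[0.999, -0.035, 0.002], [-0.035, -0.999, -0.002], [0.002, 0.002, -1.0]]
ft_force: [-1.6, -6.6, 6.4]
grip_width: 0.0085
```

arm_command:
  rows: "1 0 0 0 0 0 0; 1 0 0 0 0 0 0; 1 0 0 0 0 0 0; 1 0 0 0 0 0 0; 1 0 0 0 0 0 0"

```text
time_s: 6.9
position: [0.6033, 0.2359, 0.05]
tool_rot: [[0.999, -0.035, 0.002], [-0.035, -0.999, -0.002], [0.002, 0.002, -1.0]]
ft_force: [-1.5, -6.9, 6.3]
grip_width: 0.0088
```

arm_command:
  rows: "1 0 0 0 0 0 0; 1 0 0 0 0 0 0; 1 0 0 0 0 0 0; 1 0 0 0 0 0 0; 1 0 0 0 0 0 0"

```text
time_s: 7.32
position: [0.6033, 0.2359, 0.05]
tool_rot: [[0.999, -0.035, 0.002], [-0.035, -0.999, -0.002], [0.002, 0.002, -1.0]]
ft_force: [-1.6, -6.5, 6.2]
grip_width: 0.0086
```

```bash
python3 - <<'E'
from h import *
T=shot("top","pics/t4.png").astype(int); print(readout.observe()["position"],readout.observe()["time_s"])
for r in range(183,194): print(r, (T[r,184:193,0]-T[r,184:193,2]).tolist(), "R",T[r,184:193,0].tolist())
E
```

```text
[0.60330907 0.23592744 0.04995865] 7.3667
183 [19, 27, 49, 83, 91, 47, 23, 27, 23] R [187, 184, 186, 188, 160, 122, 139, 170, 180]
184 [15, 18, 35, 64, 75, 34, 13, 15, 16] R [189, 191, 192, 186, 153, 121, 149, 181, 190]
185 [15, 16, 23, 38, 45, 22, 13, 14, 17] R [192, 193, 189, 167, 126, 113, 154, 186, 195]
186 [15, 15, 16, 18, 18, 13, 13, 15, 16] R [192, 193, 184, 152, 111, 119, 160, 188, 194]
187 [14, 14, 14, 12, 9, 11, 12, 13, 14] R [175, 177, 168, 138, 110, 129, 158, 173, 177]
188 [10, 10, 9, 8, 7, 8, 10, 10, 10] R [125, 127, 120, 101, 88, 102, 121, 126, 126]
189 [5, 5, 4, 4, 3, 4, 4, 5, 5] R [75, 76, 73, 64, 59, 67, 73, 73, 73]
190 [8, 8, 8, 5, 7, 7, 8, 8, 9] R [105, 105, 95, 80, 85, 99, 104, 102, 101]
191 [13, 14, 12, 11, 10, 12, 14, 13, 13] R [161, 158, 144, 121, 125, 151, 163, 163, 162]
192 [14, 14, 14, 12, 11, 14, 15, 16, 15] R [178, 174, 165, 140, 135, 167, 186, 188, 183]
193 [15, 14, 14, 14, 12, 13, 16, 16, 15] R [171, 170, 173, 155, 138, 159, 187, 187, 174]
```

arm_command:
  rows: "1 0 2 0 0 0 0; 1 0 3 0 0 0 0; 1 0 3 0 0 0 0; 1 0 3 0 0 0 0; 1 0 3 0 0 0 0"

```text
time_s: 7.78
position: [0.6028, 0.2221, 0.05]
tool_rot: [[0.999, -0.035, 0.002], [-0.035, -0.999, -0.001], [0.002, 0.001, -1.0]]
ft_force: [-0.9, -4.4, 6.0]
grip_width: 0.0087
```

arm_command:
  rows: "1 0 3 0 0 0 0; 1 0 3 0 0 0 0; 1 0 3 0 0 0 0; 1 0 3 0 0 0 0; 1 0 3 0 0 0 0"

```text
time_s: 8.2
position: [0.6022, 0.2075, 0.05]
tool_rot: [[0.999, -0.035, 0.002], [-0.035, -0.999, -0.001], [0.002, 0.001, -1.0]]
ft_force: [-1.7, -2.4, 6.0]
grip_width: 0.0087
```

arm_command:
  rows: "1 0 1.5 0 0 0 0; 1 0 1 0 0 0 0; 1 0 1 0 0 0 0; 1 0 1 0 0 0 0; 1 0 0 0 0 0 0"

```text
time_s: 8.62
position: [0.602, 0.2032, 0.05]
tool_rot: [[0.999, -0.035, 0.002], [-0.035, -0.999, -0.0], [0.002, 0.0, -1.0]]
ft_force: [-1.0, -2.8, 7.0]
grip_width: 0.0085
```

arm_command:
  rows: "1 0 0 0 0 0 0; 1 0 0 0 0 0 0; 1 0 0 0 0 0 0"

```text
time_s: 8.87
position: [0.602, 0.2032, 0.05]
tool_rot: [[0.999, -0.035, 0.002], [-0.035, -0.999, -0.001], [0.002, 0.0, -1.0]]
ft_force: [-1.2, -1.9, 6.0]
grip_width: 0.0087
```

arm_command:
  rows: "1 0 0.5 0 0 0 0; 1 0 0.5 0 0 0 0; 1 0 0 0 0 0 0; 1 0 0 0 0 0 0"

```text
time_s: 9.2
position: [0.602, 0.2031, 0.05]
tool_rot: [[0.999, -0.035, 0.003], [-0.035, -0.999, 0.001], [0.003, -0.001, -1.0]]
ft_force: [-1.4, 1.8, 5.6]
grip_width: 0.0088
```

arm_command:
  rows: "1 0 0.5 0 0 0 0; 1 0 0.5 0 0 0 0; 1 0 0 0 0 0 0; 1 0 0 0 0 0 0"

```text
time_s: 9.53
position: [0.602, 0.203, 0.05]
tool_rot: [[0.999, -0.035, 0.003], [-0.035, -0.999, 0.002], [0.003, -0.003, -1.0]]
ft_force: [-1.5, 5.7, 6.2]
grip_width: 0.0087
```

arm_command:
  rows: "0.8 0 0 0 0 0 0; 0.6 0 0 0 0 0 0; 0.45 0 0 0 0 0 0; 0.45 0 0 -30 0 0 0; 0.45 0 0 -41 0 0 0"

```text
time_s: 9.95
position: [0.5997, 0.201, 0.1169]
tool_rot: [[0.999, -0.035, -0.008], [-0.035, -0.999, -0.001], [-0.008, 0.002, -1.0]]
ft_force: [-0.0, -0.1, -0.2]
grip_width: 0.047
```

arm_command:
  rows: "0.5 0 0 -41 0 0 0; 0.5 0 20 -36 0 0 0; 0.5 0 38 -16 0 0 0; 0.5 2 41 -5 0 0 0; 0.5 3 41 -5 0 0 0"

```text
time_s: 10.37
position: [0.6012, 0.0602, 0.2239]
tool_rot: [[0.999, -0.034, 0.002], [-0.034, -0.999, -0.0], [0.002, 0.0, -1.0]]
ft_force: [-0.0, -0.6, -1.0]
grip_width: 0.0426
```

```bash
bash p.sh 626.5 -178.4 230 -2.1 0.5
```

```text
t 10.37 pos [601.2  60.2 223.9] d [  25.3 -238.6    6.1] rv [ 0.02 -0.12  0.16] F [-0.  -0.6 -1. ] w 42.6
0.5 5.6 39.6 -1.0 0.0 -0.02 0.03; 0.5 5.6 39.6 -1.0 0.0 -0.02 0.03; 0.5 5.6 39.6 -1.0 0.0 -0.02 0.03; 0.5 5.6 39.6 -1.0 0.0 -0.02 0.03; 0.5 5.6 39.6 -1.0 0.0 -0.02 0.03
0.5 5.6 39.6 -1.0 0.0 -0.02 0.03;
```

arm_command:
  rows: "0.5 5.6 39.6 -1 0 0 0; 0.5 5.6 39.6 -1 0 0 0; 0.5 5.6 39.6 -1 0 0 0; 0.5 5.6 39.6 -1 0 0 0; 0.5 5.6 39.6 -1 0 0 0"

```text
time_s: 10.78
position: [0.6222, -0.1396, 0.2275]
tool_rot: [[0.999, -0.035, -0.0], [-0.035, -0.999, -0.0], [-0.0, 0.0, -1.0]]
ft_force: [-0.2, 0.6, -0.1]
grip_width: 0.0427
```

arm_command:
  rows: "0.5 5.6 38 0 0 0 0; 0.5 0 0 0 0 0 0; 0.5 0 0 0 0 0 0; 0.5 0 0 0 0 0 0"

```text
time_s: 11.12
position: [0.6266, -0.1754, 0.2272]
tool_rot: [[0.999, -0.035, -0.0], [-0.035, -0.999, 0.0], [-0.0, -0.0, -1.0]]
ft_force: [-0.9, 0.5, -1.3]
grip_width: 0.0427
```

```bash
bash p.sh 626.5 -178.4 157 -2.1 0.5;python3 - <<'E'
from h import *
T=shot("top","pics/t5.png");a=cv2.resize(T[130:240,120:320,::-1],None,fx=4,fy=4,interpolation=cv2.INTER_CUBIC);S=shot("scene","pics/s5.png");cv2.imwrite("pics/c5.png",a)
E
```

```text
t 11.12 pos [ 626.6 -175.4  227.2] d [ -0.1  -3.  -70.2] rv [-0.02  0.03  0.07] F [-0.9  0.5 -1.3] w 42.7
0.5 0.0 1.5 35.1 -0.01 0.01 0.04; 0.5 0.0 1.5 35.1 -0.01 0.01 0.04;
```

View pics/c5.png

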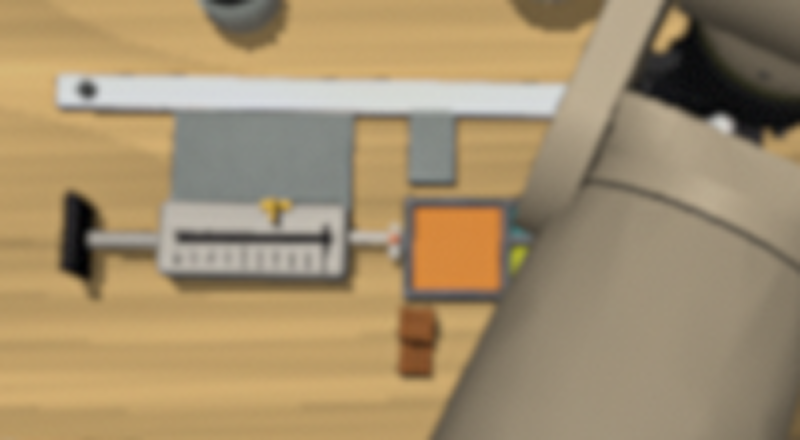

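The gauge is home, with the pointer back at the slot's right end. Now gripping the wheel bar.

arm_command:
  rows: "0.5 0 1.5 35 0 0 0; 0.5 0 1.5 20 0 0 0; 0.5 0 0 10 0 0 0; 0.5 0 0 5 0 0 0; 0.5 0 0 0 0 0 0"

```text
time_s: 11.63
position: [0.6268, -0.1778, 0.1571]
tool_rot: [[0.999, -0.034, -0.001], [-0.034, -0.999, 0.0], [-0.001, -0.0, -1.0]]
ft_force: [0.4, -0.9, 0.0]
grip_width: 0.0427
```

arm_command:
  rows: "0.6 0 0 0 0 0 0; 0.7 0 0 0 0 0 0; 1 0 0 0 0 0 0; 1 0 0 0 0 0 0; 1 0 0 0 0 0 0"

```text
time_s: 12.05
position: [0.6272, -0.1783, 0.1588]
tool_rot: [[0.999, -0.035, 0.002], [-0.035, -0.999, -0.0], [0.002, 0.0, -1.0]]
ft_force: [-1.2, 2.2, 6.6]
grip_width: 0.0125
```

arm_command:
  rows: "1 0 0 -0.2 0 0 -5; 1 0 0 -0.3 0 0 -7; 1 0 0 -0.3 0 0 -7; 1 0 0 -0.3 0 0 -7; 1 0 0 -0.3 0 0 -7"

```text
time_s: 12.47
position: [0.6272, -0.1785, 0.1602]
tool_rot: [[0.854, 0.52, 0.003], [0.52, -0.854, -0.001], [0.002, 0.002, -1.0]]
ft_force: [-0.3, 2.9, 6.2]
grip_width: 0.0125
```

arm_command:
  rows: "1 0 0 -0.3 0 0 -7; 1 0 0 -0.3 0 0 -7; 1 0 0 -0.3 0 0 -7; 1 0 0 -0.3 0 0 -7; 1 0 0 -0.3 0 0 -7"

```text
time_s: 12.88
position: [0.6274, -0.1787, 0.1618]
tool_rot: [[0.401, 0.916, 0.003], [0.916, -0.401, -0.001], [0.0, 0.003, -1.0]]
ft_force: [-0.7, 0.4, 5.6]
grip_width: 0.0126
```

```bash
python3 -c "
from h import *
s=readout.observe();print(s['q'],s['position'],s['ft_force'],s['wrist_torque'],s['grip_width'])"
```

```text
[-2.62823112e+01  3.57650852e+01  6.44624155e+01  2.58770191e-02
  7.95917024e+01 -2.61830837e+00] [ 0.62735959 -0.17865307  0.16176456] [-0.71514019  0.41701034  5.63942434] [ 0.29350338 -0.13190361 -0.09739702] 0.012562581556157564
```

arm_command:
  rows: "1 0 0 -0.3 0 0 -7; 1 0 0 -0.3 0 0 -7; 1 0 0 -0.3 0 0 -7; 1 0 0 -0.3 0 0 -7; 1 0 0 -0.3 0 0 -7"

```text
time_s: 13.3
position: [0.6276, -0.1786, 0.1633]
tool_rot: [[-0.197, 0.98, 0.004], [0.98, 0.197, -0.001], [-0.002, 0.003, -1.0]]
ft_force: [1.9, 1.7, 5.7]
grip_width: 0.0126
```

arm_command:
  rows: "1 0 0 -0.3 0 0 -7; 1 0 0 -0.3 0 0 -7; 1 0 0 -0.3 0 0 -7; 1 0 0 -0.3 0 0 -7; 1 0 0 -0.3 0 0 -7"

```text
time_s: 13.72
position: [0.6277, -0.1785, 0.1649]
tool_rot: [[-0.723, 0.69, 0.004], [0.69, 0.723, -0.001], [-0.004, 0.002, -1.0]]
ft_force: [3.7, 2.6, 6.6]
grip_width: 0.0126
```

arm_command:
  rows: "1 0 0 -0.3 0 0 -7; 1 0 0 -0.3 0 0 -7; 1 0 0 -0.3 0 0 -7; 1 0 0 -0.3 0 0 -7; 1 0 0 -0.3 0 0 -7"

```text
time_s: 14.13
position: [0.6278, -0.1783, 0.1664]
tool_rot: [[-0.989, 0.151, 0.004], [0.151, 0.989, -0.001], [-0.004, 0.0, -1.0]]
ft_force: [2.2, 3.7, 6.6]
grip_width: 0.0125
```

arm_command:
  rows: "1 0 0 -0.3 0 0 -7; 1 0 0 -0.3 0 0 -7; 1 0 0 -0.3 0 0 -7; 1 0 0 -0.3 0 0 -7; 1 0 0 -0.3 0 0 -5"

```text
time_s: 14.55
position: [0.6277, -0.1781, 0.1679]
tool_rot: [[-0.911, -0.412, 0.004], [-0.412, 0.911, -0.0], [-0.004, -0.002, -1.0]]
ft_force: [2.6, 3.4, 6.9]
grip_width: 0.0127
```

arm_command:
  rows: "1 0 0 0 0 0 0; 1 0 0 0 0 0 0; 0.8 0 0 0 0 0 0; 0.6 0 0 0 0 0 0; 0.5 0 0 0 0 0 0"

```text
time_s: 14.97
position: [0.6265, -0.1787, 0.1661]
tool_rot: [[-0.914, -0.406, -0.001], [-0.406, 0.914, -0.0], [0.001, 0.0, -1.0]]
ft_force: [-0.4, 0.4, 0.4]
grip_width: 0.0404
```

```bash
python3 -c "
from h import *
s=readout.observe();R=s['tool_rot'];print(s['q'],s['position'],s['ft_force'],s['grip_width'],np.degrees(np.arctan2(R[1,0],R[0,0])))"
```

```text
[-2.62998064e+01  3.55676942e+01  6.40951823e+01 -1.81272087e-02
  8.03635333e+01 -1.40279382e+02] [ 0.62652855 -0.17866372  0.16607198] [-0.35986374  0.3668109   0.44259335] 0.040425434563524716 -156.0173839583164
```

arm_command:
  rows: "0.5 0 0 -20 0 0 0; 0.5 0 0 -15 0 0 0; 0.5 0 0 0 0 0 7.1; 0.5 0 0 0 0 0 7.1; 0.5 0 0 0 0 0 7.1"

```text
time_s: 15.38
position: [0.6266, -0.1787, 0.2013]
tool_rot: [[-0.999, -0.041, -0.0], [-0.041, 0.999, -0.0], [0.0, -0.0, -1.0]]
ft_force: [0.6, 0.6, -0.5]
grip_width: 0.0426
```

arm_command:
  rows: "0.5 0 0 0 0 0 7.1; 0.5 0 0 0 0 0 7.1; 0.5 0 0 0 0 0 7.1; 0.5 0 0 0 0 0 7.1; 0.5 0 0 0 0 0 7.1"

```text
time_s: 15.8
position: [0.6265, -0.1787, 0.2009]
tool_rot: [[-0.837, 0.547, -0.001], [0.547, 0.837, 0.0], [0.001, -0.0, -1.0]]
ft_force: [0.7, -0.5, 1.7]
grip_width: 0.0425
```

arm_command:
  rows: "0.5 0 0 0 0 0 7.1; 0.5 0 0 0 0 0 7.1; 0.5 0 0 0 0 0 7.1; 0.5 0 0 0 0 0 7.1; 0.5 0 0 0 0 0 7.1"

```text
time_s: 16.22
position: [0.6265, -0.1787, 0.201]
tool_rot: [[-0.364, 0.932, -0.001], [0.932, 0.364, 0.0], [0.0, -0.001, -1.0]]
ft_force: [0.0, 0.2, -0.5]
grip_width: 0.0431
```

arm_command:
  rows: "0.5 0 0 0 0 0 7.1; 0.5 0 0 0 0 0 7.1; 0.5 0 0 0 0 0 7.1; 0.5 0 0 0 0 0 7.1; 0.5 0 0 0 0 0 7.1"

```text
time_s: 16.63
position: [0.6265, -0.1787, 0.201]
tool_rot: [[0.245, 0.97, -0.001], [0.97, -0.245, 0.0], [-0.0, -0.001, -1.0]]
ft_force: [-0.7, -0.4, 0.5]
grip_width: 0.0425
```

arm_command:
  rows: "0.5 0 0 0 0 0 7.1; 0.5 0 0 0 0 0 7.1; 0.5 0 0 0 0 0 7.1; 0.5 0 0 0 0 0 7.1; 0.5 0 0 0 0 0 7.1"

```text
time_s: 17.05
position: [0.6265, -0.1787, 0.201]
tool_rot: [[0.762, 0.647, -0.001], [0.647, -0.762, 0.0], [-0.0, -0.0, -1.0]]
ft_force: [-0.1, -0.6, 0.2]
grip_width: 0.0426
```

arm_command:
  rows: "0.5 0 0 0 0 0 7.1; 0.5 0 0 0 0 0 7.1; 0.5 0 0 0 0 0 2.5; 0.5 0 0 0 0 0 0; 0.5 0 0 0 0 0 0"

```text
time_s: 17.47
position: [0.6266, -0.1786, 0.201]
tool_rot: [[0.913, 0.408, -0.0], [0.408, -0.913, 0.0], [-0.0, -0.0, -1.0]]
ft_force: [0.3, 0.2, 0.2]
grip_width: 0.0425
```

```bash
bash p.sh 627 -178.5 167.5 24 0.5 20
```

```text
t 17.47 pos [ 626.6 -178.6  201. ] d [  0.4   0.1 -33.5] rv [-0.01  0.02  0.09] F [0.3 0.2 0.2] w 42.5
0.5 0.2 0.0 16.8 -0.01 0.01 0.04; 0.5 0.2 0.0 16.8 -0.01 0.01 0.04;
```

Descend, grip and turn another 120°.

arm_command:
  rows: "0.5 0 0 17 0 0 0; 0.5 0 0 16.5 0 0 0; 0.6 0 0 0 0 0 0; 0.8 0 0 0 0 0 0; 1 0 0 0 0 0 0"

```text
time_s: 17.88
position: [0.627, -0.1786, 0.1687]
tool_rot: [[0.913, 0.407, 0.001], [0.407, -0.913, -0.0], [0.001, 0.001, -1.0]]
ft_force: [-0.8, 2.0, -2.6]
grip_width: 0.0127
```

arm_command:
  rows: "1 0 0 0 0 0 0; 1 0 0 0 0 0 0; 1 0 0 -0.3 0 0 -6; 1 0 0 -0.3 0 0 -7; 1 0 0 -0.3 0 0 -7"

```text
time_s: 18.3
position: [0.627, -0.1787, 0.1696]
tool_rot: [[0.715, 0.699, 0.002], [0.699, -0.715, -0.001], [0.001, 0.002, -1.0]]
ft_force: [0.4, -0.1, 2.0]
grip_width: 0.0128
```

arm_command:
  rows: "1 0 0 -0.3 0 0 -7; 1 0 0 -0.3 0 0 -7; 1 0 0 -0.3 0 0 -7; 1 0 0 -0.3 0 0 -7; 1 0 0 -0.3 0 0 -7"

```text
time_s: 18.72
position: [0.6274, -0.1789, 0.1711]
tool_rot: [[0.185, 0.983, 0.003], [0.983, -0.185, -0.001], [-0.001, 0.003, -1.0]]
ft_force: [2.2, -0.8, -0.2]
grip_width: 0.0127
```

arm_command:
  rows: "1 0 0 -0.3 0 0 -7; 1 0 0 -0.3 0 0 -7; 1 0 0 -0.3 0 0 -7; 1 0 0 -0.3 0 0 -7; 1 0 0 -0.3 0 0 -7"

```text
time_s: 19.13
position: [0.6277, -0.1788, 0.1727]
tool_rot: [[-0.412, 0.911, 0.004], [0.911, 0.412, -0.001], [-0.003, 0.003, -1.0]]
ft_force: [3.7, 0.6, -0.8]
grip_width: 0.0126
```

arm_command:
  rows: "1 0 0 -0.3 0 0 -7; 1 0 0 -0.3 0 0 -7; 1 0 0 -0.3 0 0 -7; 1 0 0 -0.3 0 0 -7; 1 0 0 0 0 0 0"

```text
time_s: 19.55
position: [0.6279, -0.1786, 0.1739]
tool_rot: [[-0.791, 0.612, 0.004], [0.612, 0.791, -0.001], [-0.004, 0.002, -1.0]]
ft_force: [5.8, 0.2, 0.7]
grip_width: 0.0127
```

arm_command:
  rows: "1 0 0 0 0 0 0; 0.8 0 0 0 0 0 0; 0.6 0 0 0 0 0 0; 0.5 0 0 0 0 0 0; 0.5 0 0 -30 0 0 0"

```text
time_s: 19.97
position: [0.6247, -0.1778, 0.1976]
tool_rot: [[-0.787, 0.617, -0.01], [0.617, 0.787, 0.005], [0.011, -0.003, -1.0]]
ft_force: [-1.2, -0.2, -0.9]
grip_width: 0.0426
```

```bash
bash p.sh 430 -114.4 230 177.9 0.45
```

```text
t 19.97 pos [ 624.7 -177.8  197.6] d [-194.7   63.4   32.4] rv [  0.06  -0.66 -36.  ] F [-1.2 -0.2 -0.9] w 42.6
0.45 32.1 -11.7 -5.0 0.01 -0.11 -6.0; 0.45 33.2 -8.3 -5.1 0.01 -0.11 -6.0; 0.45 33.8 -4.8 -5.1 0.01 -0.11 -6.0; 0.45 34.1 -1.2 -5.2 0.01 -0.11 -6.0; 0.45 34.1 2.3 -5.3 0.01 -0.11 -6.0
0.45 33.6 5.9 -5.3 0.01 -0.11 -6.0;
```

arm_command:
  rows: "0.45 32.1 -11.7 -5 0 -0.11 -6; 0.45 33.2 -8.3 -5 0 -0.11 -6; 0.45 33.8 -4.8 -5 0 -0.11 -6; 0.45 34.1 -1.2 -5 0 -0.11 -6; 0.45 34.1 2.3 -5 0 -0.11 -6"

```text
time_s: 20.38
position: [0.4623, -0.1252, 0.2273]
tool_rot: [[-0.991, 0.136, 0.008], [0.136, 0.991, -0.004], [-0.009, -0.003, -1.0]]
ft_force: [-0.0, -0.9, 1.4]
grip_width: 0.0471
```

arm_command:
  rows: "0.45 33.6 5.9 -5 0 0 -6; 0.45 0 0 0 0 0 0; 0.45 0 0 0 0 0 0"

```text
time_s: 20.63
position: [0.4306, -0.115, 0.2327]
tool_rot: [[-0.999, 0.037, 0.01], [0.037, 0.999, -0.005], [-0.01, -0.004, -1.0]]
ft_force: [0.7, -1.1, -0.3]
grip_width: 0.047
```

```bash
python3 - <<'E'
from h import *
T=shot("top","pics/t6.png");S=shot("scene","pics/s6.png")
a=cv2.resize(T[140:300,120:320,::-1],None,fx=2.5,fy=2.5,interpolation=cv2.INTER_CUBIC);b=cv2.resize(S[150:270,180:300,::-1],(300,300),interpolation=cv2.INTER_CUBIC)
c=np.zeros((400,800,3),np.uint8);c[:,:500]=a;c[:300,500:]=b
cv2.imwrite("pics/c6.png",c)
E
bash p.sh 531 -114.4 150 177.9 0.45
```

```text
t 20.73 pos [ 432.1 -115.7  232.1] d [ 98.9   1.3 -82.1] rv [-0.22  0.55 -0.01] F [ 0.2 -0.2  0.5] w 47.2
0.45 -24.5 1.3 20.8 -0.06 0.14 -0.0; 0.45 -24.5 1.3 20.7 -0.06 0.14 -0.0; 0.45 -24.6 1.3 20.6 -0.06 0.14 -0.0; 0.45 -24.6 1.2 20.6 -0.06 0.14 -0.0;
```

View pics/c6.png

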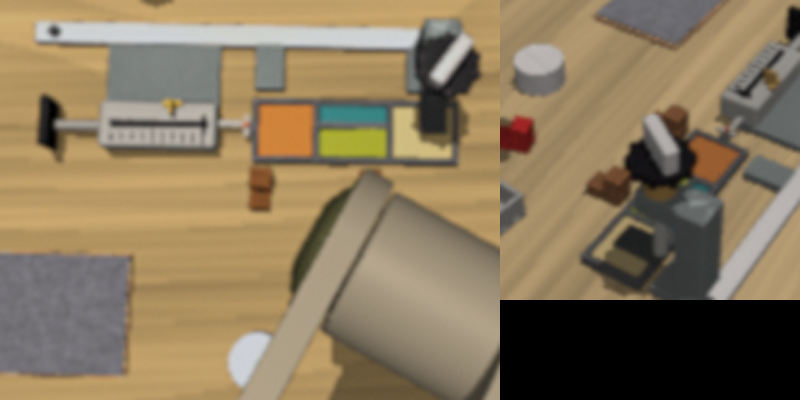

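Chock3 and chock1 look unmoved, and the wheel is clearly raised. Going down on chock3.

arm_command:
  rows: "0.45 -25 1.3 21 0 0.14 0; 0.45 -25 1.3 21 0 0.14 0; 0.45 -27 1.3 20 0 0.14 0; 0.45 -27 1.2 21 0 0.14 0; 0.45 0 0 0 0 0 0"

```text
time_s: 21.15
position: [0.539, -0.1141, 0.144]
tool_rot: [[-0.999, 0.035, -0.006], [0.035, 0.999, -0.001], [0.006, -0.001, -1.0]]
ft_force: [-1.8, 1.5, -1.3]
grip_width: 0.047
```

```bash
bash p.sh 535 -114.4 25 177.9 0.45; python3 - <<'E'
from h import *
S0=cv2.imread("pics/scene0.png").astype(int);S=shot("scene","pics/s7.png")[:,:,::-1].astype(int)
for I in(S0,S):
  B,G,R=I[...,0],I[...,1],I[...,2]
  m=((R-B>25)&(R<135)&(R>1.5*G)&(G<90)).astype(np.uint8); m[:190]=0;m[235:]=0;m[:,:205]=0;m[:,262:]=0
  n,_,st,c=cv2.connectedComponentsWithStats(m)
  print([(st[i].tolist(),c[i].round(1).tolist()) for i in range(1,n) if st[i][4]>15])
E
```

```text
t 21.15 pos [ 539.  -114.1  144. ] d [  -4.    -0.3 -119. ] rv [-0.05 -0.36  0.07] F [-1.8  1.5 -1.3] w 47.0
0.45 1.1 -0.1 39.7 -0.02 -0.12 0.02; 0.45 1.2 -0.1 39.7 -0.02 -0.12 0.02; 0.45 1.3 -0.1 39.7 -0.02 -0.12 0.02; 
[([241, 194, 12, 11, 81], [247.7, 198.8]), ([216, 218, 16, 13, 114], [224.2, 223.8])]
[([246, 194, 8, 11, 36], [250.0, 198.2]), ([255, 205, 5, 15, 29], [257.1, 212.0]), ([216, 218, 16, 12, 97], [224.1, 223.3])]
```

arm_command:
  rows: "0.45 1.3 0 39.5 0 -0.1 0; 0.45 1.3 0 39.5 0 -0.1 0; 0.45 1.3 0 30 0 -0.1 0; 0.45 0 0 8 0 0 0; 0.45 0 0 0 0 0 0"

```text
time_s: 21.62
position: [0.5317, -0.1144, 0.0313]
tool_rot: [[-0.999, 0.036, 0.001], [0.036, 0.999, -0.002], [-0.001, -0.002, -1.0]]
ft_force: [0.9, 0.3, -0.2]
grip_width: 0.0471
```

arm_command:
  rows: "0.6 0 0 1 0 0 0; 0.75 0 0 0 0 0 0; 1 0 0 0 0 0 0; 1 0 0 0 0 0 0; 1 0 0 0 0 0 0"
  squeeze: 40

```text
time_s: 22.03
position: [0.5336, -0.1149, 0.0335]
tool_rot: [[-0.999, 0.035, 0.008], [0.035, 0.999, -0.005], [-0.009, -0.005, -1.0]]
ft_force: [0.2, 0.2, 7.0]
grip_width: 0.0208
```

arm_command:
  rows: "1 0 0 -15 0 0 0; 1 0 0 -35 0 0 0; 1 0 0 -40 0 0 0; 1 0 0 -10 0 0 0; 1 0 0 0 0 0 0"

```text
time_s: 22.45
position: [0.5334, -0.1146, 0.1356]
tool_rot: [[-0.999, 0.035, 0.012], [0.035, 0.999, -0.007], [-0.012, -0.007, -1.0]]
ft_force: [0.5, -0.8, -0.3]
grip_width: 0.0209
```

```bash
bash p.sh 400 -260 120 177.9 1
```

```text
t 22.45 pos [ 533.4 -114.6  135.6] d [-133.4 -145.4  -15.6] rv [-0.38  0.69  0.1 ] F [ 0.5 -0.8 -0.3] w 20.9
1 25.7 -30.0 3.0 -0.08 0.14 0.02; 1 25.7 -30.0 3.0 -0.08 0.14 0.02; 1 25.6 -30.0 3.0 -0.08 0.14 0.02; 1 25.6 -30.0 3.1 -0.08 0.14 0.02; 1 25.6 -30.0 3.1 -0.08 0.14 0.02
```

arm_command:
  rows: "1 25.7 -30 3 0 0.14 0; 1 25.7 -30 3 0 0.14 0; 1 25.6 -30 3 0 0.14 0; 1 25.6 -30 3 0 0.14 0; 1 25.6 -30 3 0 0.14 0"

```text
time_s: 22.87
position: [0.3969, -0.2602, 0.1163]
tool_rot: [[-0.999, 0.035, -0.009], [0.035, 0.999, -0.003], [0.009, -0.003, -1.0]]
ft_force: [-0.2, -0.6, -0.6]
grip_width: 0.0205
```

arm_command:
  rows: "1 0 0 0 0 0 0; 1 0 0 35 0 0 0; 1 0 0 30 0 0 0; 1 0 0 10 0 0 0; 1 0 0 2 0 0 0"

```text
time_s: 23.28
position: [0.3967, -0.2584, 0.0381]
tool_rot: [[-0.999, 0.035, -0.012], [0.035, 0.999, 0.001], [0.012, 0.001, -1.0]]
ft_force: [-4.0, 2.4, 9.6]
grip_width: 0.0213
```

arm_command:
  rows: "1 0 0 0 0 0 0; 1 0 0 0 0 0 0; 1 0 0 0 0 0 0"

```text
time_s: 23.53
position: [0.398, -0.2596, 0.0399]
tool_rot: [[-0.999, 0.035, -0.008], [0.035, 0.999, -0.003], [0.008, -0.003, -1.0]]
ft_force: [0.3, -0.2, -0.0]
grip_width: 0.0207
```

Chock3 is on the tray floor. Release, rise, go to chock1.

arm_command:
  rows: "0.8 0 0 0 0 0 0; 0.6 0 0 0 0 0 0; 0.5 0 0 -10 0 0 0; 0.45 0 0 -40 0 0 0; 0.45 0 0 -41 0 0 0"

```text
time_s: 23.95
position: [0.398, -0.2588, 0.1312]
tool_rot: [[-0.999, 0.035, -0.011], [0.035, 0.999, -0.0], [0.011, -0.001, -1.0]]
ft_force: [0.8, 0.0, 0.7]
grip_width: 0.0472
```

```bash
bash p.sh 460 -120 180 177.9 0.45
```

```text
t 23.95 pos [ 398.  -258.8  131.2] d [ 62.  138.8  48.8] rv [-0.03 -0.61  0.08] F [0.8 0.  0.7] w 47.2
0.45 -14.1 35.2 -12.4 -0.01 -0.15 0.02; 0.45 -14.2 35.2 -12.3 -0.01 -0.15 0.02; 0.45 -14.2 35.2 -12.3 -0.01 -0.15 0.02; 0.45 -14.2 35.2 -12.2 -0.01 -0.15 0.02;
```

```bash
python3 - <<'E'
from h import *
def blobs(I,lim,n):
  R,G,B=[I[...,k].astype(int) for k in range(3)]
  m=((R-B>25)&(R<150)&(R>1.45*G)&(G<95)).astype(np.uint8)
  x0,y0,x1,y1=lim; k=np.zeros_like(m);k[y0:y1,x0:x1]=m[y0:y1,x0:x1]
  N,_,st,c=cv2.connectedComponentsWithStats(k)
  for i in range(1,N):
    if st[i][4]>15: print(n,st[i].tolist(),c[i].round(1),(onz(n,c[i],.02)*1000).round(1))
blobs(cv2.imread("pics/top0.png")[:,:,::-1],(120,190,400,300),"top")
blobs(cv2.imread("pics/scene0.png")[:,:,::-1],(70,180,265,310),"scene")
print()
blobs(shot("top","pics/t8.png"),(120,190,400,300),"top")
blobs(shot("scene","pics/s8.png"),(70,180,265,310),"scene")
E
```

```text
top [220, 207, 9, 17, 116] [223.9 215.1] [535.2  -4.6  20. ]
top [264, 208, 8, 17, 114] [267.9 216. ] [ 530.2 -113.8   20. ]
scene [240, 193, 14, 13, 119] [247.5 199. ] [542.9 -10.5  20. ]
scene [177, 198, 17, 13, 137] [186.2 205.2] [ 417.5 -109.3   20. ]
scene [255, 204, 10, 19, 133] [260.3 212.5] [596.6 -39.8  20. ]
scene [216, 218, 16, 13, 141] [224.  223.9] [ 538.2 -119.5   20. ]

top [220, 207, 9, 17, 115] [223.9 215.1] [535.1  -4.7  20. ]
scene [245, 193, 9, 12, 67] [250.  198.1] [546.9  -4.3  20. ]
scene [177, 198, 17, 13, 130] [186.3 205.4] [ 418.1 -110.    20. ]
scene [255, 204, 10, 19, 64] [258.7 212.3] [592.7 -41.3  20. ]
scene [133, 234, 16, 14, 148] [141.1 240.6] [ 398.8 -261.6   20. ]
```

Chock3 is in the tray and chock1 is unmoved at about (535,-5).

arm_command:
  rows: "0.45 -20 36 -10 0 -0.15 0; 0.45 -22 35 0 0 -0.15 0; 0.45 -22 35 0 0 -0.15 0; 0.45 -22 35 0 0 -0.15 0; 0.45 -22 35 0 0 0 0"

```text
time_s: 24.47
position: [0.5131, -0.086, 0.1398]
tool_rot: [[-0.999, 0.035, 0.003], [0.035, 0.999, -0.003], [-0.003, -0.003, -1.0]]
ft_force: [0.7, -0.0, 1.0]
grip_width: 0.0466
```

arm_command:
  rows: "0.45 -20 36 0 0 0 0; 0.45 -20 36 0 0 0 0; 0.45 0 0 0 0 0 0; 0.45 0 0 0 0 0 0"

```text
time_s: 24.8
position: [0.5552, -0.0156, 0.1392]
tool_rot: [[-1.0, 0.031, 0.002], [0.031, 1.0, -0.003], [-0.002, -0.003, -1.0]]
ft_force: [0.2, -0.1, 0.2]
grip_width: 0.0468
```

```bash
bash p.sh 540 -5 25 177.9 0.45 200
```

```text
t 24.8 pos [555.2 -15.6 139.2] d [ -15.2   10.6 -114.2] rv [-0.19  0.12  0.3 ] F [ 0.2 -0.1  0.2] w 46.8
0.45 15.8 10.5 114.1 -0.19 0.12 0.3;
```

arm_command:
  rows: "0.45 15.8 10.5 30 -0.19 0.12 0.3; 0.45 0 0 39 0 0 0; 0.45 0 0 33 0 0 0; 0.45 0 0 8 0 0 0; 0.45 0 0 0 0 0 0"

```text
time_s: 25.22
position: [0.5383, -0.0073, 0.0281]
tool_rot: [[-0.999, 0.042, -0.004], [0.042, 0.999, 0.001], [0.004, 0.001, -1.0]]
ft_force: [0.5, -0.9, 0.9]
grip_width: 0.0467
```

arm_command:
  rows: "0.6 0 0 1 0 0 0; 0.75 0 0 0 0 0 0; 1 0 0 0 0 0 0; 1 0 0 0 0 0 0; 1 0 0 0 0 0 0"
  squeeze: 40

```text
time_s: 25.63
position: [0.5408, -0.007, 0.0306]
tool_rot: [[-0.999, 0.04, 0.004], [0.04, 0.999, -0.001], [-0.004, -0.001, -1.0]]
ft_force: [-0.8, -1.6, 7.4]
grip_width: 0.0214
```

arm_command:
  rows: "1 0 0 -15 0 0 0; 1 0 0 -35 0 0 0; 1 0 0 -40 0 0 0; 1 0 0 -10 0 0 0; 1 0 0 0 0 0 0"

```text
time_s: 26.05
position: [0.5411, -0.0067, 0.1326]
tool_rot: [[-0.999, 0.04, 0.008], [0.04, 0.999, -0.002], [-0.008, -0.002, -1.0]]
ft_force: [0.4, 0.0, -0.9]
grip_width: 0.021
```

```bash
bash p.sh 393 -315 120 177.9 1
```

```text
t 26.05 pos [541.1  -6.7 132.6] d [-148.1 -308.3  -12.6] rv [-0.09  0.48 -0.2 ] F [ 0.4  0.  -0.9] w 21.0
1 15.1 -34.9 1.3 -0.01 0.05 -0.02; 1 15.1 -34.9 1.3 -0.01 0.05 -0.02; 1 15.1 -34.9 1.4 -0.01 0.05 -0.02; 1 15.1 -34.9 1.4 -0.01 0.05 -0.02; 1 15.1 -34.9 1.4 -0.01 0.05 -0.02
1 15.1 -34.9 1.4 -0.01 0.05 -0.02; 1 15.2 -34.9 1.4 -0.01 0.05 -0.02; 1 15.2 -34.8 1.4 -0.01 0.05 -0.02; 1 15.2 -34.8 1.4 -0.01 0.05 -0.02;
```

arm_command:
  rows: "1 15.1 -34.9 1 0 0.05 0; 1 15.1 -34.9 1 0 0.05 0; 1 15.1 -34.9 1 0 0.05 0; 1 15.1 -34.9 1 0 0.05 0; 1 15.1 -34.9 1 0 0.05 0"

```text
time_s: 26.47
position: [0.4557, -0.1788, 0.1229]
tool_rot: [[-0.999, 0.04, -0.005], [0.04, 0.999, 0.001], [0.005, 0.001, -1.0]]
ft_force: [1.7, -0.8, -1.0]
grip_width: 0.021
```

arm_command:
  rows: "1 15.1 -34.9 1 0 0.05 0; 1 15.1 -34.9 1 0 0.05 0; 1 15.1 -34.9 1 0 0.05 0; 1 15.1 -34.9 1 0 0.05 0; 1 0 0 0 0 0 0"

```text
time_s: 26.88
position: [0.3886, -0.3199, 0.1191]
tool_rot: [[-0.999, 0.046, -0.008], [0.046, 0.999, -0.001], [0.008, -0.001, -1.0]]
ft_force: [0.3, -1.6, -0.2]
grip_width: 0.0214
```

arm_command:
  rows: "1 0 0 35 0 0 0; 1 0 0 35 0 0 0; 1 0 0 12 0 0 0; 1 0 0 2 0 0 0; 1 0 0 0 0 0 0"

```text
time_s: 27.3
position: [0.3899, -0.3137, 0.0346]
tool_rot: [[-0.999, 0.04, -0.01], [0.04, 0.999, 0.003], [0.01, 0.003, -1.0]]
ft_force: [-0.6, 0.1, -0.1]
grip_width: 0.0207
```

arm_command:
  rows: "1 0 0 0 0 0 0; 0.8 0 0 0 0 0 0; 0.6 0 0 0 0 0 0; 0.45 0 0 -20 0 0 0; 0.45 0 0 -41 0 0 0"

```text
time_s: 27.72
position: [0.3897, -0.3133, 0.0948]
tool_rot: [[-0.999, 0.04, -0.012], [0.04, 0.999, 0.007], [0.013, 0.006, -1.0]]
ft_force: [-0.4, 0.7, -0.2]
grip_width: 0.0471
```

arm_command:
  rows: "0 0 0 -41 0 0 0; 0 0 0 -41 0 0 0; 0 0 0 -20 0 0 0; 0 0 0 0 0 0 0"

```text
time_s: 28.05
position: [0.3929, -0.316, 0.2041]
tool_rot: [[-0.999, 0.04, -0.001], [0.04, 0.999, -0.008], [0.001, -0.008, -1.0]]
ft_force: [0.4, 0.0, -0.2]
grip_width: 0.0853
```

```bash
python3 - <<'E'
from h import *
T=shot("top","pics/t9.png");S=shot("scene","pics/s9.png")
a=cv2.resize(T[:,:,::-1],(400,300)); c=np.zeros((600,800,3),np.uint8)
c[:360,:]=cv2.resize(T[140:230,128:328,::-1],(800,360),interpolation=cv2.INTER_CUBIC)
c[360:,:400]=cv2.resize(T[130:370,60:460,::-1],(400,240)); c[360:,400:]=cv2.resize(S[150:330,60:360,::-1],(400,240))
cv2.imwrite("pics/c9.png",c)
E
bash p.sh 590 -102 180 87.9 0
```

```text
t 28.15 pos [ 391.7 -314.7  199.5] d [198.3 212.7 -19.5] rv [-0.34 -0.23 89.8 ] F [ 0.5 -0.2  0.2] w 85.9
0 -14.6 17.0 1.4 -0.03 -0.02 6.91; 0 -12.4 18.6 1.4 -0.03 -0.02 6.91; 0 -10.1 20.0 1.4 -0.03 -0.02 6.91; 0 -7.6 21.0 1.4 -0.03 -0.02 6.91; 0 -5.1 21.8 1.4 -0.03 -0.02 6.91
0 -2.4 22.2 1.4 -0.03 -0.02 6.91; 0 0.3 22.4 1.5 -0.03 -0.02 6.91; 0 3.0 22.2 1.5 -0.03 -0.02 6.91; 0 5.6 21.7 1.5 -0.03 -0.02 6.91; 0 8.2 20.8 1.5 -0.03 -0.02 6.91
0 10.6 19.7 1.5 -0.03 -0.02 6.91; 0 12.9 18.3 1.5 -0.03 -0.02 6.91; 0 15.0 16.6 1.5 -0.03 -0.02 6.91;
```

View pics/c9.png

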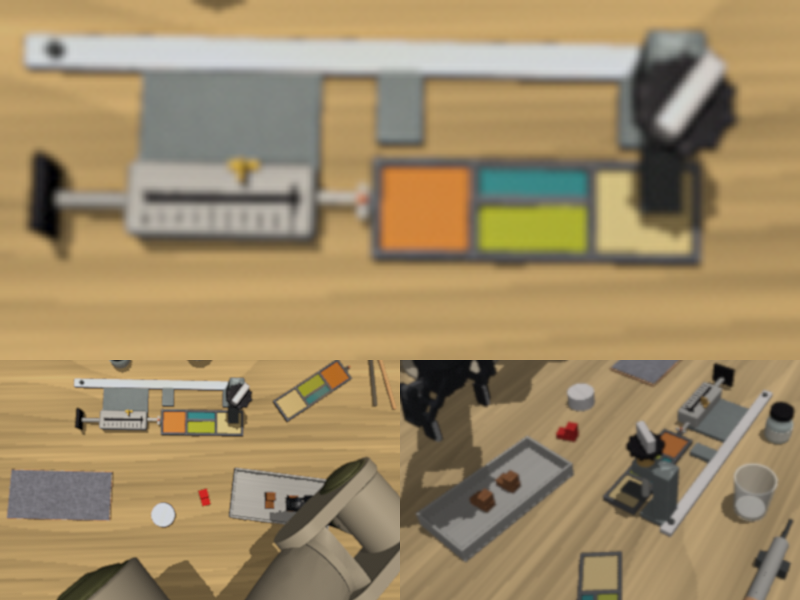

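Both chocks are in the tray and the panel is undisturbed. Moving over the panel.

arm_command:
  rows: "0 -14.6 17 1.4 0 0 6.91; 0 -12.4 18.6 1.4 0 0 6.91; 0 -10.1 20 1.4 0 0 6.91; 0 -7.6 21 1.4 0 0 6.91; 0 -5.1 21.8 1.4 0 0 6.91"

```text
time_s: 28.57
position: [0.468, -0.2317, 0.1897]
tool_rot: [[-0.796, 0.605, -0.01], [0.605, 0.796, 0.002], [0.009, -0.004, -1.0]]
ft_force: [0.4, 0.1, -0.5]
grip_width: 0.0852
```

arm_command:
  rows: "0 -2.4 22.2 1.4 0 0 6.91; 0 0.3 22.4 1.5 0 0 6.91; 0 3 22.2 1.5 0 0 6.91; 0 5.6 21.7 1.5 0 0 6.91; 0 8.2 20.8 1.5 0 0 6.91"

```text
time_s: 28.98
position: [0.5443, -0.1499, 0.1816]
tool_rot: [[-0.313, 0.95, -0.01], [0.95, 0.313, 0.002], [0.005, -0.009, -1.0]]
ft_force: [0.0, 0.2, -0.6]
grip_width: 0.0853
```

arm_command:
  rows: "0 10.6 19.7 1.5 0 0 6.91; 0 12.9 18.3 1.5 0 0 6.91; 0 15 16.6 1.5 0 0 6.91; 0 0 0 0 0 0 0; 0 0 0 0 0 0 0"

```text
time_s: 29.4
position: [0.5898, -0.1014, 0.1768]
tool_rot: [[0.034, 0.999, -0.011], [0.999, -0.034, 0.001], [0.001, -0.011, -1.0]]
ft_force: [0.5, -0.4, -0.1]
grip_width: 0.0852
```

```bash
bash p.sh 590 -102 60 87.9 0
```

```text
t 29.4 pos [ 589.8 -101.4  176.8] d [   0.2   -0.6 -116.8] rv [-0.61 -0.05  0.17] F [ 0.5 -0.4 -0.1] w 85.2
0 -0.2 0.5 38.9 -0.2 -0.02 0.06; 0 -0.2 0.4 38.9 -0.2 -0.02 0.06; 0 -0.2 0.2 38.9 -0.2 -0.02 0.06;
```

arm_command:
  rows: "0 -0.2 0.4 39 -0.2 0 0.1; 0 -0.2 0.4 39 -0.2 0 0.1; 0 -0.2 0.2 39 -0.2 0 0; 0 0 0 20 0 0 0; 0 0 0 0 0 0 0"

```text
time_s: 29.82
position: [0.5874, -0.1028, 0.0367]
tool_rot: [[0.04, 0.999, -0.007], [0.999, -0.04, 0.003], [0.003, -0.007, -1.0]]
ft_force: [-0.0, 0.6, -0.1]
grip_width: 0.0854
```

```bash
bash p.sh 590 -102 13 87.9 0; python3 - <<'E'
from h import *
T=shot("top","pics/t10.png");S=shot("scene","pics/s10.png")
c=np.zeros((400,800,3),np.uint8)
c[:,:400]=cv2.resize(T[150:230,200:280,::-1],(400,400),interpolation=cv2.INTER_CUBIC); c[:,400:]=cv2.resize(S[160:280,190:310,::-1],(400,400),interpolation=cv2.INTER_CUBIC)
cv2.imwrite("pics/c10.png",c)
E
```

```text
t 29.82 pos [ 587.4 -102.8   36.7] d [  2.6   0.8 -23.7] rv [-0.38 -0.18 -0.17] F [-0.   0.6 -0.1] w 85.4
0 0.9 2.8 23.7 -0.38 -0.18 -0.17;
```

View pics/c10.png

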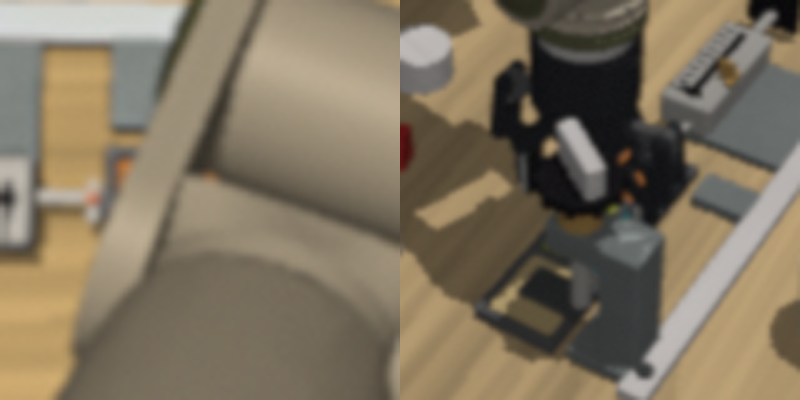

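The fingers straddle the panel. Descending the rest slowly.

arm_command:
  rows: "0 0.9 2.8 6 -0.3 -0.1 -0.1; 0 0 0 6 0 0 0; 0 0 0 4 0 0 0; 0 0 0 2 0 0 0; 0 0 0 0 0 0 0"

```text
time_s: 30.33
position: [0.5935, -0.102, 0.0237]
tool_rot: [[0.039, 0.999, 0.008], [0.999, -0.039, -0.002], [-0.002, 0.008, -1.0]]
ft_force: [0.1, 0.3, 0.4]
grip_width: 0.0852
```

arm_command:
  rows: "0 0 0 2 0 0 0; 0 0 0 0 0 0 0; 0 0 0 0 0 0 0"

```text
time_s: 30.58
position: [0.5937, -0.102, 0.0219]
tool_rot: [[0.039, 0.999, 0.008], [0.999, -0.039, -0.002], [-0.002, 0.008, -1.0]]
ft_force: [-0.6, 0.3, -0.2]
grip_width: 0.0853
```

```bash
bash p.sh 590.3 -102 14 87.9 0
```

```text
t 30.58 pos [ 593.7 -102.    21.9] d [-3.4  0.  -7.9] rv [ 0.49  0.11 -0.13] F [-0.6  0.3 -0.2] w 85.3
0 -0.1 -3.5 7.9 0.49 0.11 -0.13;
```

arm_command:
  rows: "0 0 -3.4 2 0.49 0.11 0; 0 0 0 2 0 0 0; 0 0 0 2 0 0 0; 0 0 0 0 0 0 0; 0 0 0 0 0 0 0"

```text
time_s: 31.0
position: [0.5902, -0.1019, 0.0156]
tool_rot: [[0.039, 0.999, -0.0], [0.999, -0.039, 0.0], [0.0, -0.0, -1.0]]
ft_force: [-0.3, 0.6, 0.5]
grip_width: 0.0857
```

arm_command:
  rows: "0 0 0 1 0 0 0; 0 0 0 1 0 0 0; 0 0 0 0 0 0 0; 0 0 0 0 0 0 0"

```text
time_s: 31.33
position: [0.5903, -0.1019, 0.0137]
tool_rot: [[0.039, 0.999, -0.0], [0.999, -0.039, 0.0], [0.0, -0.0, -1.0]]
ft_force: [-0.1, 0.6, -0.9]
grip_width: 0.0854
```

```bash
bash p.sh 590.3 -102 12 87.9 0
```

```text
t 31.33 pos [ 590.3 -101.9   13.7] d [ 0.  -0.1 -1.7] rv [-0.02 -0.01 -0.14] F [-0.1  0.6 -0.9] w 85.4
0 -0.1 0.0 1.7 -0.02 -0.01 -0.14;
```

arm_command:
  rows: "0 0 0 1.5 0 0 0; 0 0 0 1 0 0 0; 0 0 0 0 0 0 0; 0.1 0 0 0 0 0 0; 0.15 0 0 0 0 0 0"
  squeeze: 40

```text
time_s: 31.75
position: [0.5903, -0.1019, 0.0113]
tool_rot: [[0.039, 0.999, -0.0], [0.999, -0.039, 0.0], [0.0, -0.0, -1.0]]
ft_force: [-0.8, -0.6, 0.6]
grip_width: 0.0725
```

arm_command:
  rows: "0.2 0 0 0 0 0 0; 0.25 0 0 0 0 0 0; 0.4 0 0 0 0 0 0; 0.5 0 0 0 0 0 0; 0.5 0 0 0 0 0 0"

```text
time_s: 32.17
position: [0.5911, -0.1021, 0.0122]
tool_rot: [[0.039, 0.999, 0.002], [0.999, -0.039, -0.001], [-0.001, 0.002, -1.0]]
ft_force: [0.9, 0.4, 5.9]
grip_width: 0.065
```

```bash
bash p.sh 520 -99.4 13 87.9 1 14
```

```text
t 32.17 pos [ 591.1 -102.1   12.2] d [-71.1   2.7   0.8] rv [ 0.14  0.03 -0.14] F [0.9 0.4 5.9] w 65.0
1 -0.0 -11.9 -0.2 0.02 0.01 -0.02; 1 -0.0 -11.9 -0.2 0.02 0.01 -0.02; 1 -0.0 -11.9 -0.1 0.02 0.01 -0.02; 1 0.0 -11.9 -0.1 0.02 0.01 -0.02; 1 0.0 -11.9 -0.1 0.02 0.01 -0.02
1 0.0 -11.9 -0.1 0.02 0.01 -0.02;
```

arm_command:
  rows: "0.6 0 0 -1 0 0 0; 0.6 0 -4 0 0 0 0; 0.6 0 -8 0 0 0 0; 0.6 0 -8 0 0 0 0; 0.6 0 -8 0 0 0 0"

```text
time_s: 32.58
position: [0.5614, -0.1007, 0.0123]
tool_rot: [[0.039, 0.999, -0.0], [0.999, -0.039, 0.0], [0.0, -0.0, -1.0]]
ft_force: [2.1, -0.7, -0.8]
grip_width: 0.0648
```

arm_command:
  rows: "0.6 0 -8 0 0 0 0; 0.6 0 -8 0 0 0 0; 0.6 0 -8 0 0 0 0; 0.6 0 -8 0 0 0 0; 0.6 0 -8 0 0 0 0"

```text
time_s: 33.0
position: [0.5214, -0.0992, 0.0123]
tool_rot: [[0.039, 0.999, -0.0], [0.999, -0.039, 0.0], [0.0, -0.0, -1.0]]
ft_force: [1.0, 0.2, -0.2]
grip_width: 0.0647
```

arm_command:
  rows: "0.6 0 -8 0 0 0 0; 0.6 0 -6 0 0 0 0; 0.6 0 -3 0 0 0 0; 0.6 0 0 0 0 0 0; 0.6 0 0 0 0 0 0"

```text
time_s: 33.42
position: [0.5099, -0.0986, 0.0135]
tool_rot: [[0.036, 0.999, 0.012], [0.999, -0.036, -0.002], [-0.002, 0.012, -1.0]]
ft_force: [23.4, 9.7, -5.2]
grip_width: 0.0646
```

```bash
bash p.sh 512 -99.2 90 87.9 0.6 16; python3 - <<'E'
from h import *
T=shot("top","pics/t11.png");S=shot("scene","pics/s11.png")
c=np.zeros((400,800,3),np.uint8)
c[:,:400]=cv2.resize(T[150:250,200:300,::-1],(400,400),interpolation=cv2.INTER_CUBIC); c[:,400:]=cv2.resize(S[160:280,180:300,::-1],(400,400),interpolation=cv2.INTER_CUBIC)
cv2.imwrite("pics/c11.png",c)
E
```

```text
t 33.42 pos [509.9 -98.6  13.5] d [ 2.1 -0.6 76.5] rv [0.7  0.11 0.01] F [23.4  9.7 -5.2] w 64.6
0.6 -0.1 0.6 -15.3 0.14 0.02 0.0; 0.6 -0.1 0.6 -15.3 0.14 0.02 0.0; 0.6 -0.1 0.5 -15.3 0.14 0.02 0.0; 0.6 -0.1 0.5 -15.3 0.14 0.02 0.0; 0.6 -0.1 0.5 -15.3 0.14 0.02 0.0
```

View pics/c11.png

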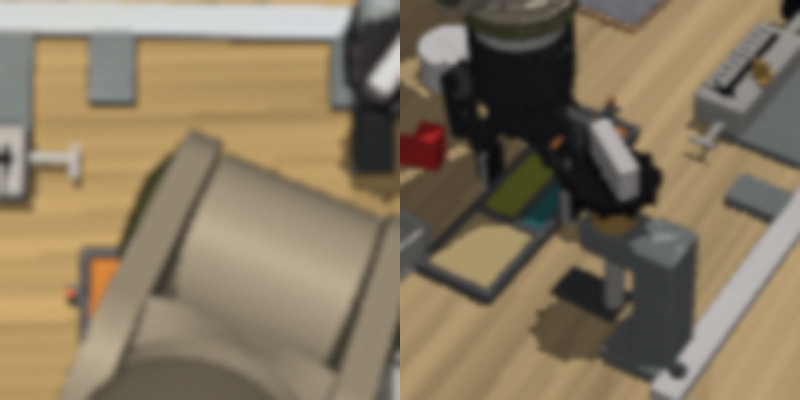

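The panel's near edge met the tray (23 N). Back off 7 mm, still well clear of the foot, then lift.

arm_command:
  rows: "0.6 0 4 0 0.3 0 0; 0.6 0 4 0 0.3 0 0; 0.6 0 0 0 0 0 0; 0.6 0 0 0 0 0 0"

```text
time_s: 33.85
position: [0.5118, -0.0985, 0.0127]
tool_rot: [[0.038, 0.999, -0.014], [0.999, -0.038, 0.001], [0.001, -0.014, -1.0]]
ft_force: [-5.1, 1.5, 8.1]
grip_width: 0.0648
```

```bash
bash p.sh 518 -99 90 87.9 0.6 16
```

```text
t 33.85 pos [511.8 -98.5  12.7] d [ 6.2 -0.5 77.3] rv [-0.8  -0.04 -0.1 ] F [-5.1  1.5  8.1] w 64.8
0.6 -0.0 1.0 -15.5 -0.16 -0.01 -0.02; 0.6 -0.0 1.1 -15.5 -0.16 -0.01 -0.02; 0.6 -0.1 1.1 -15.5 -0.16 -0.01 -0.02; 0.6 -0.1 1.2 -15.5 -0.16 -0.01 -0.02; 0.6 -0.1 1.2 -15.5 -0.16 -0.01 -0.02
```

arm_command:
  rows: "0.6 0 3 -1 -0.4 0 0; 0.6 0 3 -3 -0.4 0 0; 0.6 0 0 -6 0 0 0; 0.6 0 0 -10 0 0 0; 0.6 0 0 -15 0 0 0"

```text
time_s: 34.27
position: [0.5186, -0.0989, 0.0473]
tool_rot: [[0.039, 0.999, 0.001], [0.999, -0.039, 0.001], [0.001, 0.001, -1.0]]
ft_force: [-0.1, 0.1, -3.1]
grip_width: 0.0648
```

arm_command:
  rows: "0.6 0 0 -15 0 0 0; 0.6 0 0 -15 0 0 0; 0.6 0 0 -10 0 0 0; 0.6 0 0 -5 0 0 0; 0.6 0 0 0 0 0 0"

```text
time_s: 34.68
position: [0.5194, -0.0993, 0.0934]
tool_rot: [[0.039, 0.999, 0.005], [0.999, -0.039, -0.001], [-0.001, 0.005, -1.0]]
ft_force: [0.1, 0.4, -3.4]
grip_width: 0.0646
```

```bash
bash p.sh 422 248 95 87.4 0.6 25
```

```text
t 34.68 pos [519.4 -99.3  93.4] d [-97.4 347.3   1.6] rv [0.29 0.03 0.37] F [ 0.1  0.4 -3.4] w 64.6
0.6 22.9 -7.4 -0.2 0.02 0.0 0.02; 0.6 22.9 -7.4 -0.2 0.02 0.0 0.02; 0.6 22.9 -7.4 -0.2 0.02 0.0 0.02; 0.6 22.9 -7.4 -0.1 0.02 0.0 0.02; 0.6 22.9 -7.4 -0.1 0.02 0.0 0.02
0.6 22.9 -7.4 -0.1 0.02 0.0 0.02; 0.6 22.9 -7.4 -0.1 0.02 0.0 0.02; 0.6 22.9 -7.5 -0.1 0.02 0.0 0.02; 0.6 22.9 -7.5 -0.1 0.02 0.0 0.02; 0.6 22.9 -7.5 -0.1 0.02 0.0 0.02
0.6 22.8 -7.5 -0.1 0.02 0.0 0.02; 0.6 22.8 -7.5 -0.1 0.02 0.0 0.02; 0.6 22.8 -7.5 -0.1 0.02 0.0 0.02; 0.6 22.8 -7.5 -0.1 0.02 0.0 0.02; 0.6 22.8 -7.5 -0.1 0.02 0.0 0.02
```

arm_command:
  rows: "0.6 12 -4 0 0.05 0 0.02; 0.6 23 -7.4 0 0.05 0 0.02; 0.6 23 -7.4 0 0.05 0 0.02; 0.6 23 -7.4 0 0.05 0 0.02; 0.6 23 -7.4 0 0.05 0 0.02"

```text
time_s: 35.1
position: [0.4884, 0.0078, 0.0913]
tool_rot: [[0.041, 0.999, -0.003], [0.999, -0.041, 0.001], [0.001, -0.003, -1.0]]
ft_force: [0.2, 1.2, -4.0]
grip_width: 0.0646
```

arm_command:
  rows: "0.6 23 -7.4 0 0 0 0.02; 0.6 23 -7.4 0 0 0 0.02; 0.6 23 -7.5 0 0 0 0.02; 0.6 23 -7.5 0 0 0 0.02; 0.6 23 -7.5 0 0 0 0.02"

```text
time_s: 35.52
position: [0.4557, 0.1241, 0.0915]
tool_rot: [[0.042, 0.999, -0.003], [0.999, -0.042, 0.0], [0.0, -0.003, -1.0]]
ft_force: [-0.2, 0.2, -3.5]
grip_width: 0.0646
```

arm_command:
  rows: "0.6 23 -7.5 0 0 0 0.02; 0.6 23 -7.5 0 0 0 0.02; 0.6 23 -7.5 0 0 0 0.02; 0.6 23 -7.5 0 0 0 0; 0.6 12 -5 0 0 0 0"

```text
time_s: 35.93
position: [0.4248, 0.2302, 0.0915]
tool_rot: [[0.042, 0.999, -0.003], [0.999, -0.042, 0.0], [0.0, -0.003, -1.0]]
ft_force: [-0.2, -0.4, -3.8]
grip_width: 0.0646
```

arm_command:
  rows: "0.6 0 0 0 0 0 0; 0.6 0 0 0 0 0 0; 0.6 0 0 0 0 0 0"

```text
time_s: 36.18
position: [0.4264, 0.2276, 0.0919]
tool_rot: [[0.044, 0.999, -0.002], [0.999, -0.044, -0.0], [-0.0, -0.002, -1.0]]
ft_force: [-0.3, 0.6, -3.4]
grip_width: 0.0644
```

```bash
bash p.sh 422 248 23 87.4 0.6 16; python3 - <<'E'
from h import *
T=shot("top","pics/t12.png");S=shot("scene","pics/s12.png")
c=np.zeros((500,800,3),np.uint8)
c[:,:450]=cv2.resize(T[210:310,50:140,::-1],(450,500),interpolation=cv2.INTER_CUBIC); c[:350,450:]=cv2.resize(S[80:200,190:310,::-1],(350,350),interpolation=cv2.INTER_CUBIC)
cv2.imwrite("pics/c12.png",c)
E
```

```text
t 36.18 pos [426.4 227.6  91.9] d [ -4.4  20.4 -68.9] rv [-0.12  0.02  0.1 ] F [-0.3  0.6 -3.4] w 64.4
0.6 4.0 -1.0 13.8 -0.02 0.0 0.02; 0.6 4.0 -1.0 13.8 -0.02 0.0 0.02; 0.6 4.0 -1.0 13.8 -0.02 0.0 0.02; 0.6 4.0 -1.1 13.8 -0.02 0.0 0.02; 0.6 4.0 -1.1 13.8 -0.02 0.0 0.02
```

View pics/c12.png

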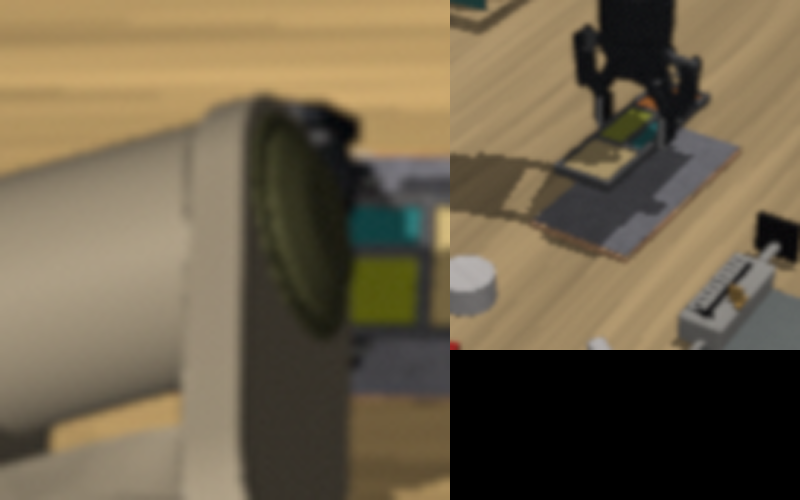

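```bash
python3 - <<'E'
from h import *
f=lambda x,y:(190+(x-450)/2.917,80+y/2.917)
for n,x,y,z in [("p -y nx",560,164,.0915),("p -y +x",611,187,.0915),("p +y +x",709,97,.0915),("pad -y+x",625,260,.01),("pad +y+x",741,148,.01)]:
    print(n,(onz("scene",f(x,y),z)*1000).round(1))
T=cv2.imread("pics/t12.png")
# pad fit from first top picture
I=cv2.imread("pics/top0.png").astype(int); B,G,R=I[...,0],I[...,1],I[...,2]
m=((abs(R-B)<22)&(R<140)&(R>70)).astype(np.uint8); k=np.zeros_like(m);k[225:300,55:185]=m[225:300,55:185]
k=cv2.morphologyEx(k,cv2.MORPH_OPEN,np.ones((3,3)))
c=max(cv2.findContours(k,0,2)[0],key=cv2.contourArea); b=cv2.boxPoints(cv2.minAreaRect(c)); print(b)
q=np.array([onz("top",p,.01)*1000 for p in b]); print(q.round(1),q.mean(0))
for i in range(4): d=q[(i+1)%4]-q[i]; print(np.linalg.norm(d).round(1),np.degrees(np.arctan2(d[1],d[0])).round(2))
E
```

```text
p -y nx [399.3 128.2  91.5]
p -y +x [463.  117.8  91.5]
p +y +x [468.4 320.7  91.5]
pad -y+x [479.  117.5  10. ]
pad +y+x [491.1 367.   10. ]
[[ 67.739   287.3098 ]
 [ 68.93996 239.8719 ]
 [170.44452 242.44165]
 [169.24356 289.87958]]
[[370.3 374.1  10. ]
 [484.1 376.4  10. ]
 [471.5 128.5  10. ]
 [357.3 130.6  10. ]] [420.77003013 252.39446486  10.        ]
113.9 1.19
248.3 -92.91
114.2 178.96
243.9 86.95
```

arm_command:
  rows: "0.6 8 -1.5 0 0 0 0.2; 0.6 8 -1.5 0 0 0 0; 0.6 6.5 -1.6 0 0 0 0; 0.6 0 0 0 0 0 0; 0.6 0 0 0 0 0 0"

```text
time_s: 36.7
position: [0.4229, 0.2511, 0.0923]
tool_rot: [[0.046, 0.999, -0.001], [0.999, -0.046, 0.0], [0.0, -0.001, -1.0]]
ft_force: [-0.1, -0.8, -2.9]
grip_width: 0.0649
```

```bash
bash p.sh 422.5 250 25 87.2 0.6 15
```

```text
t 36.7 pos [422.9 251.1  92.3] d [ -0.4  -1.1 -67.3] rv [-0.06 -0.    0.16] F [-0.1 -0.8 -2.9] w 64.9
0.6 -0.2 -0.1 13.5 -0.01 -0.0 0.03; 0.6 -0.2 -0.1 13.5 -0.01 -0.0 0.03; 0.6 -0.2 -0.1 13.5 -0.01 -0.0 0.03; 0.6 -0.2 -0.1 13.5 -0.01 -0.0 0.03; 0.6 -0.2 -0.1 13.5 -0.01 -0.0 0.03
```

arm_command:
  rows: "0.6 -0.5 0 15 0 0 0; 0.6 -0.5 0 15 0 0 0; 0.6 0 0 15 0 0 0; 0.6 0 0 10 0 0 0; 0.6 0 0 5 0 0 0"

```text
time_s: 37.12
position: [0.4226, 0.2494, 0.0312]
tool_rot: [[0.047, 0.999, -0.003], [0.999, -0.047, -0.0], [-0.001, -0.003, -1.0]]
ft_force: [-0.1, -0.4, -3.4]
grip_width: 0.0646
```

arm_command:
  rows: "0.6 0 0 3 0 0 0; 0.6 0 0 2 0 0 0; 0.6 0 0 0 0 0 0; 0.6 0 0 0 0 0 0"

```text
time_s: 37.45
position: [0.4232, 0.2498, 0.0278]
tool_rot: [[0.047, 0.999, -0.0], [0.999, -0.047, 0.0], [0.0, -0.0, -1.0]]
ft_force: [0.0, 0.0, -4.1]
grip_width: 0.0644
```

```bash
bash p.sh 422.5 250 25 87.2 0.6 15
```

```text
t 37.45 pos [423.2 249.8  27.8] d [-0.7  0.2 -2.8] rv [-0.02 -0.02  0.1 ] F [ 0.   0.  -4.1] w 64.4
0.6 0.2 -0.8 2.8 -0.02 -0.02 0.1;
```

arm_command:
  rows: "0.6 0 -0.5 1.5 0 0 0; 0.6 0 0 1.5 0 0 0; 0.6 0 0 1 0 0 0; 0.6 0 0 0 0 0 0; 0.6 0 0 0 0 0 0"

```text
time_s: 37.87
position: [0.4225, 0.2497, 0.0233]
tool_rot: [[0.047, 0.999, -0.001], [0.999, -0.047, 0.0], [0.0, -0.001, -1.0]]
ft_force: [-0.2, -0.1, -4.0]
grip_width: 0.0647
```

arm_command:
  rows: "0.6 0 0 1 0 0 0; 0.6 0 0 0.5 0 0 0; 0.6 0 0 0 0 0 0; 0.6 0 0 0 0 0 0"

```text
time_s: 38.2
position: [0.4226, 0.2498, 0.0222]
tool_rot: [[0.047, 0.999, -0.0], [0.999, -0.047, 0.0], [0.0, -0.0, -1.0]]
ft_force: [-2.5, -0.8, 5.7]
grip_width: 0.0646
```

Contact (weight off). Open slowly, rise and swing away to look.

arm_command:
  rows: "0.2 0 0 0 0 0 0; 0.1 0 0 0 0 0 0; 0 0 0 0 0 0 0; 0 0 0 0 0 0 0; 0 0 0 -10 0 0 0"

```text
time_s: 38.62
position: [0.4219, 0.2495, 0.0307]
tool_rot: [[0.047, 0.999, -0.004], [0.999, -0.047, -0.001], [-0.001, -0.004, -1.0]]
ft_force: [-0.6, 0.1, 1.1]
grip_width: 0.0853
```

arm_command:
  rows: "0 0 0 -30 0 0 0; 0 0 0 -40 0 0 0; 0 0 0 -40 0 0 0; 0 -30 0 -25 0 0 0; 0 -41 0 0 0 0 0"

```text
time_s: 39.03
position: [0.4213, 0.1799, 0.1715]
tool_rot: [[0.043, 0.999, 0.009], [0.999, -0.043, 0.002], [0.002, 0.009, -1.0]]
ft_force: [1.2, -0.6, 0.2]
grip_width: 0.0852
```

arm_command:
  rows: "0 -41 0 0 0 0 0; 0 -41 0 0 0 0 0; 0 -41 0 0 0 0 0; 0 -41 0 0 0 0 0; 0 -41 0 0 0 0 0"

```text
time_s: 39.45
position: [0.4091, -0.0278, 0.1669]
tool_rot: [[0.047, 0.999, -0.001], [0.999, -0.047, 0.0], [0.0, -0.001, -1.0]]
ft_force: [1.1, 0.6, 0.3]
grip_width: 0.0853
```

arm_command:
  rows: "0 -41 0 0 0 0 0; 0 -41 0 0 0 0 0; 0 0 0 0 0 0 0; 0 0 0 0 0 0 0"

```text
time_s: 39.78
position: [0.4056, -0.1097, 0.1666]
tool_rot: [[0.051, 0.999, -0.001], [0.999, -0.051, 0.0], [0.0, -0.001, -1.0]]
ft_force: [-0.6, 0.5, -0.1]
grip_width: 0.0855
```

```bash
python3 - <<'E'
from h import *
T=shot("top","pics/t13.png");S=shot("scene","pics/s13.png")
c=np.zeros((560,800,3),np.uint8)
s=5.5
a=cv2.resize(T[230:300,56:186,::-1],None,fx=s,fy=s,interpolation=cv2.INTER_CUBIC)
for k in range(0,130,10): cv2.putText(a,str(56+k),(int(k*s),8),0,.3,(0,0,255))
for k in range(0,70,10): cv2.putText(a,str(230+k),(0,int(k*s)+4),0,.3,(0,0,255))
c[:a.shape[0],:a.shape[1]]=a; c[385:560,:350]=cv2.resize(S[100:190,200:380,::-1],(350,175),interpolation=cv2.INTER_CUBIC)
c[385:,350:750]=cv2.resize(T[130:300,60:450,::-1],(400,175))
cv2.imwrite("pics/c13.png",c)
E
```

```text
(no output)
```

View pics/c13.png

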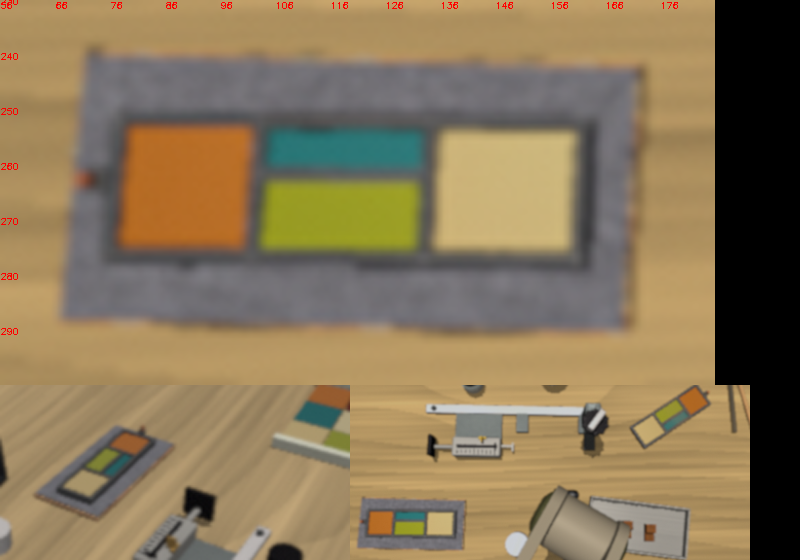

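```bash
python3 - <<'E'
from h import *
def g(P,z): return np.array([onz("top",(56+x/5.5,230+y/5.5),z)*1000 for x,y in P])
for n,q in(("pad",g([(90,55),(640,68),(630,328),(63,318)],.01)),("panel",g([(121,113),(597,124),(588,267),(104,263)],.022))):
    a=(q[0]+q[3])/2-(q[1]+q[2])/2; print(n,q.round(0)[:,:2].tolist(),q.mean(0).round(1),np.degrees(np.arctan2(-a[0],a[1])).round(2),np.linalg.norm(a).round(1))
E
```

```text
pad [[484.0, 368.0], [472.0, 124.0], [358.0, 127.0], [369.0, 375.0]] [420.5 248.5  10. ] -2.72 246.1
panel [[457.0, 348.0], [447.0, 140.0], [385.0, 144.0], [393.0, 353.0]] [420.5 246.3  22. ] -2.43 208.9
```

```bash
python3 -c "
from rig import env,readout
print(env.close_job(), readout.observe()['time_s'])"
```

```text
the job is handed in; nothing more can be done
the job is handed in; nothing more can be done
```

I finished the whole job in the order asked and handed it in at about 40 s of the 210 s allowed.

- **Gauge:** I drew the tab out about 33 mm and held the pointer level with the brass index for over 2 s. By my readings it was level to about 1 mm; the two camera views disagreed by roughly that much. I then eased it home under grip until it met its stop, and later pictures show it still at home.
- **Clamp:** I wound the handwheel up about 324° in two grips. That puts the foot about 15 mm above the panel, worked out from the turn rather than measured.
- **Chocks:** Only two were there. Both are in the tray, and neither had been knocked aside before I picked it up.
- **Panel:** I drew it about 80 mm towards the robot, and its edge bumped the tray's rim. The wrist read about 23 N, under the limits given. I backed off, lifted it level and laid it on the felt.
- **Last checks:** The final top view puts the panel's centre within about 2 mm of the board's, and its angle within 0.3°. The gripper is open and clear of everything. I did not re-measure the jar, the cup and the tin at the end, but the arm never went near them at low height.

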